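# Fetch the small dip mould from behind the tall moulds

## Robot

A 6-joint arm with a two-finger parallel gripper is mounted at the origin on the work surface. World frame = base frame: x ahead of the robot, y to its left, z up, the work surface at z = 0. Lengths are in m, angles in rad, forces in N, time in s.
With the tool pointing down it reaches from about 0.3 to 0.875 m from the base axis. Payload 6.4 kg.
Tool frame: the origin (TCP) lies midway between the tips of the shut fingers; the grasp point (between the pads) lies ctrl.grip_point_offset behind it (ctrl.grip_point_offset is the distance from the TCP to the grasp point, in m); z points along the fingers, y is the direction in which the jaws open and shut (so a half turn about z gives the same grasp; the last joint's range is limited). The gripper opens to 85 mm and grips with 20 to 120 N. Pads are 22 mm wide; open, the fingers measure 114 mm over their backs; the gripper's body (76 mm by 85 mm) begins 54 mm behind the grasp point. The pads swing forward as they close: fully open they stand 13 mm farther back than shut.
Start: joints at [-1.327, 0.181, 1.607, -0, 1.354, -0.206], TCP at [0.25, -0.518, 0.231] pointing down, gripper open.
Joint ranges: [-2.99, 2.99], [-0.89, 2.07], [0.3, 2.58], [-1.14, 4.28], [0, 2.63], [-3.12, 3.12]. Speed limits (rad/s): [2.57, 2.57, 3.01, 3.14, 3.14, 3.14].

## Interface

Orientations are given as a unit quaternion [w, x, y, z].
In Python, from bench import ctrl, viewer gives the robot as it stands.
- The arm moves only by the shell command python3 -m handwheel 'ROWS' [OPENING]. ROWS is JSON, a list of rows, each an object with "travel": the shift along the tool's x, y, z as a fraction of full scale, a list of three; "dr": the turn, a rotation vector about the tool's x, y, z as a fraction of full scale, a list of three. A call has 1 to 20 rows; each row shifts and turns the pose as measured when the row begins, along the tool's axes as they then stand; what a row does not reach is not made up. Full scale, the value 1, is 150 mm for a shift and 30 degrees for a turn. A row lasts 1/12 s, in which the tool goes at most 41.7 mm and 7.16 degrees, less where a joint would pass 70% of its speed; a pose out of reach is approached as far as the arm can. A call with a number of a shift or a turn outside -1 to 1 is refused whole. A call with a gripper value outside its range is refused whole. OPENING is the opening, from -1 (shut) to 1 (fully open), set as the call begins (- or left out, the last holds). The fingers move at their own pace and stop on an object; the grip force is fixed at half the most. Time passes only in rows, so rows that do not move let the fingers close. It gives the time, the measured TCP pose, the force and the opening at its end, in the units of the state.
- ctrl.get_obs(): the state, without advancing time (a new reading comes with each control period).
- viewer.camera(name): name is "scene" or "side" or "wrist"; returns the picture (384x512x3 uint8, red, green, blue); there is no depth.
- viewer.get_calibration(name): a dict with "camera_matrix" (3x3 intrinsics, pixels), "R" (3x3) and "t" (3): a world point X has camera coordinates R X + t. Camera axes: x right, y down, z forward; pixel columns grow to the right and rows downward; lengths in m; the calibration is good to about 2 mm. The wrist camera is an equidistant fisheye: a pixel r from the principal point sees the ray r / f radians off the axis. A picture is of the moment at which its call begins: read the wrist's pose just before it. get_calibration takes no time and is no camera call; for the wrist camera it gives the pose at the moment of the call.
- ctrl.hand_in(): hands the job in, once; it reports no verdict.
The state is a dict: "time_s": time; "q": joint angles; "dq": joint speeds; "joint_efforts": joint torques, N m; "eef_pos": TCP position; "eef_rot": TCP orientation; "wrist_force": force on the tool from outside, world axes, zero at the start; "torque": the same for the moment, N m; "opening": opening from 0.0 (shut) to 1.0 (fully open).
Only numpy, scipy, OpenCV 4.12 (cv2) and the standard library are available. Lean on these libraries where they do the work, as an engineer would, in place of code of your own. Each camera call takes 0.05 s, during which the arm holds its last target. There are 200 camera calls.

## Task

I need the low star mould that is hemmed in by the three tall moulds on the steel mould shelf. Clear all three tall moulds onto the wooden board, stand the star mould in the middle of the round table of the mould stand, and only then put each tall mould back on the very spot of the shelf where it stood. Keep the moulds upright throughout, let go of each, and leave the ornament, the tin and the jacks where they are.

Things in the scene. Friction and masses are not known exactly. Their poses are not given: they have to be found in the camera images.
- round_center (a point): tall round steel mould, an open cylinder 56 mm in diameter, 115 mm high, wall 6 mm, 0.6 kg; the point is its centre, half-way up, z along its upright axis. It starts on the mould shelf at one of three spots round the star mould (left, right or front). Gripped 25 mm below their rims, tall moulds leave the gripper's body above the neighbours.
- square_center (a point): tall square steel mould, an open box 52 x 52 mm, 105 mm high, wall 7 mm, 0.6 kg; the point is its centre, half-way up; x and y square to its faces, z up. Starts on the shelf at another of the three spots, turned by up to 0.1 rad from the shelf.
- octagon_center (a point): tall eight-sided steel mould, 54 mm across flats, 100 mm high, wall 7 mm, 0.55 kg; the point is its centre, half-way up; x and y square to two pairs of flats, z up. Starts on the shelf at the third spot, turned by up to 0.1 rad from the shelf.
- star_center (a point): low round steel star mould, 50 mm in diameter, 45 mm high, open on top with six fins inside, 0.25 kg; the point is its centre, half-way up. It starts on the shelf with the three tall moulds about 67 mm from it centre to centre (some 14 mm of free gap); no gripper can get down to it until they are gone.
- rack: fixed mould shelf, steel plate 210 x 210 mm, top 12 mm above the bench, back lip to 72 mm above the bench, 89 mm from the origin towards +x. Origin at bench height under the star mould; x points away from the robot to the lip, y to its left. Tall moulds at +y and -y (67 mm out) have finger room on their x sides; the one at -x on its y sides. How a mould is turned when put back does not matter.
- board: fixed wooden board, 320 mm along its x, 140 mm along its y, top 18 mm above the table, on one side of the shelf (left or right); the side area, with room for the three tall moulds in a row along x. Origin at table height under its centre.
- stand: fixed mould stand on the other side: a steel foot 140 x 140 mm with a flat round aluminium table 96 mm in diameter, whose top is 20 mm above the bench. Origin at bench height under the centre of the round table.
- ornament: blown amber glass pumpkin with a green stem, 62 mm in diameter, 66 mm high, loose on the bench between robot and shelf, to be left alone; origin at the centre of its underside.
- tin: round wax tin with a brass lid, 62 mm in diameter, 30 mm high, loose on the bench between robot and shelf, to be left alone; origin at the centre of its underside.
- jacks: a pair of steel jacks (big tweezers), 235 mm long, 54 mm wide, 10 mm thick, lying loose on the bench between robot and shelf, to be left alone; origin near the middle on the bench, x along them.

How it is judged:
On the way, in this order (a step that is already met when the one before it is completed fails the run):
1. all three tall moulds stand upright on the wooden board, released (x of round_center in the frame of board between -0.16 and 0.16 m and y of round_center in the frame of board between -0.07 and 0.07 m and z of round_center in the frame of board between 0.0695 and 0.0815 m and angle between each of round_center, square_center, octagon_center's own z axis and vertical below 0.1 rad and linear speed of each of round_mould, square_mould, octagon_mould below 0.02 m/s and contact force between the fingers and round_mould below 0.1 N and x of square_center in the frame of board between -0.16 and 0.16 m and y of square_center in the frame of board between -0.07 and 0.07 m and z of square_center in the frame of board between 0.0645 and 0.0765 m and contact force between the fingers and square_mould below 0.1 N and x of octagon_center in the frame of board between -0.16 and 0.16 m and y of octagon_center in the frame of board between -0.07 and 0.07 m and z of octagon_center in the frame of board between 0.062 and 0.074 m and contact force between the fingers and octagon_mould below 0.1 N), for 0.2 s.
2. the star mould stands on the round table of the stand, released, while the three tall moulds are still on the board (horizontal distance between star_center and stand below 0.015 m and z of star_center in the frame of stand between 0.0365 and 0.0485 m and angle between star_center's own z axis and vertical below 0.1 rad and linear speed of star_mould below 0.02 m/s and contact force between the fingers and star_mould below 0.1 N and x of round_center in the frame of board between -0.16 and 0.16 m and y of round_center in the frame of board between -0.07 and 0.07 m and z of round_center in the frame of board between 0.0695 and 0.0815 m and x of square_center in the frame of board between -0.16 and 0.16 m and y of square_center in the frame of board between -0.07 and 0.07 m and z of square_center in the frame of board between 0.0645 and 0.0765 m and x of octagon_center in the frame of board between -0.16 and 0.16 m and y of octagon_center in the frame of board between -0.07 and 0.07 m and z of octagon_center in the frame of board between 0.062 and 0.074 m), for 0.2 s.
At the end, for the whole second after the job is handed in: The star mould stands upright on the stand's round table, its centre within 15 mm of the table's centre; each tall mould stands upright on the shelf within 15 mm of where it started; all are released and at rest (horizontal distance between star_center and stand below 0.015 m and z of star_center in the frame of stand between 0.0365 and 0.0485 m and angle between each of star_center, round_center, square_center, octagon_center's own z axis and vertical below 0.1 rad and linear speed of each of star_mould, round_mould, square_mould, octagon_mould below 0.02 m/s and contact force between the fingers and star_mould below 0.1 N and distance of each of round_center, square_center, octagon_center from where it was at the start of the episode below 0.015 m and contact force between the fingers and round_mould below 0.1 N and contact force between the fingers and square_mould below 0.1 N and contact force between the fingers and octagon_mould below 0.1 N); the robot touches nothing.
It fails at once if a mould was tipped over (angle between any of round_center, square_center, octagon_center, star_center's own z axis and vertical above 0.6 rad).
It fails at once if the ornament, the tin or the jacks were shifted by more than 20 mm (distance of any of ornament, tin, jacks from where it was at the start of the episode above 0.02 m).
It also fails if it takes over 136 s, if anything falls off the work surface, if the arm or the gripper's body presses on something with over 40 N, if the wrist force passes 120 N, or if a joint passes its speed limit or range.

## Working session

There is one attempt and no reset: what is moved stays moved. The work goes in short steps, Python scripts to look and compute and a shell command to move; the robot and the scene stay as the last step left them, time stands still between calls to the robot, and variables do not carry over. Pictures are saved under pics/ and viewed, about 12 in all and at most 16, crops included, and the job is handed in when it is done.

```bash
mkdir -p pics && ls && python3 - <<'E'
from bench import ctrl, viewer
import cv2, numpy as np
o=ctrl.get_obs(); print(o, ctrl.grip_point_offset)
for n in ("scene","side"):
    c=viewer.get_calibration(n); print(n,c)
    im=viewer.camera(n); cv2.imwrite(f"pics/{n}0.png",im[:,:,::-1])
print(viewer.get_calibration("wrist"))
E
```

```text
pics
{'time_s': 0.0, 'q': array([-1.32727273e+00,  1.81525881e-01,  1.60802237e+00,  1.59777660e-05,
        1.35377978e+00, -2.06299445e-01]), 'dq': array([-0.00068851, -0.00124402, -0.00114155,  0.00123676, -0.00054602,
       -0.0011467 ]), 'joint_efforts': array([ 6.65486168e-04, -4.44870687e+01, -3.51330721e+01, -1.62580832e-04,
        9.24299704e-03, -1.22634660e-05]), 'eef_pos': array([ 0.24989838, -0.51724479,  0.23038573]), 'eef_rot': array([-8.67682863e-04,  9.74813862e-01,  2.23018344e-01, -8.34989071e-06]), 'wrist_force': array([-0.66957064,  0.2510802 , -0.96836644]), 'torque': array([ 0.03826066, -0.01467927,  0.04805306]), 'opening': 0.9998497575788077} 0.0187
scene {'camera_matrix': array([[383.90587602,   0.        , 260.55942167],
       [  0.        , 383.90587602, 188.3772232 ],
       [  0.        ,   0.        ,   1.        ]]), 'R': array([[ 0.57863633,  0.81558036,  0.00294485],
       [ 0.4742626 , -0.33353702, -0.81475643],
       [-0.66351713,  0.4728443 , -0.5797959 ]]), 't': array([-0.27137887, -0.16883109,  1.30460054])}
side {'camera_matrix': array([[364.90005959,   0.        , 265.2083992 ],
       [  0.        , 364.90005959, 188.57700555],
       [  0.        ,   0.        ,   1.        ]]), 'R': array([[-0.83312751, -0.55302717, -0.00771362],
       [-0.30207132,  0.46666041, -0.83125266],
       [ 0.46330495, -0.6902094 , -0.55584127]]), 't': array([0.40428215, 0.21606862, 0.76269123])}
{'camera_matrix': array([[297.31863964,   0.        , 255.21863555],
       [  0.        , 297.31863964, 189.07568057],
       [  0.        ,   0.        ,   1.        ]]), 'R': array([[ 0.43571585, -0.90008137, -0.0022863 ],
       [-0.8522892 , -0.41339443,  0.32048113],
       [-0.28940424, -0.13769012, -0.94725214]]), 't': array([-0.57357196, -0.04167024,  0.38041106])}
```

```bash
python3 - <<'E'
import cv2, numpy as np
a=cv2.imread("pics/scene0.png");b=cv2.imread("pics/side0.png")
cv2.imwrite("pics/s0b.png",cv2.resize(a,(800,600),interpolation=cv2.INTER_CUBIC))
cv2.imwrite("pics/d0b.png",cv2.resize(b,(800,600),interpolation=cv2.INTER_CUBIC))
E
```

```text
(no output)
```

View pics/s0b.png

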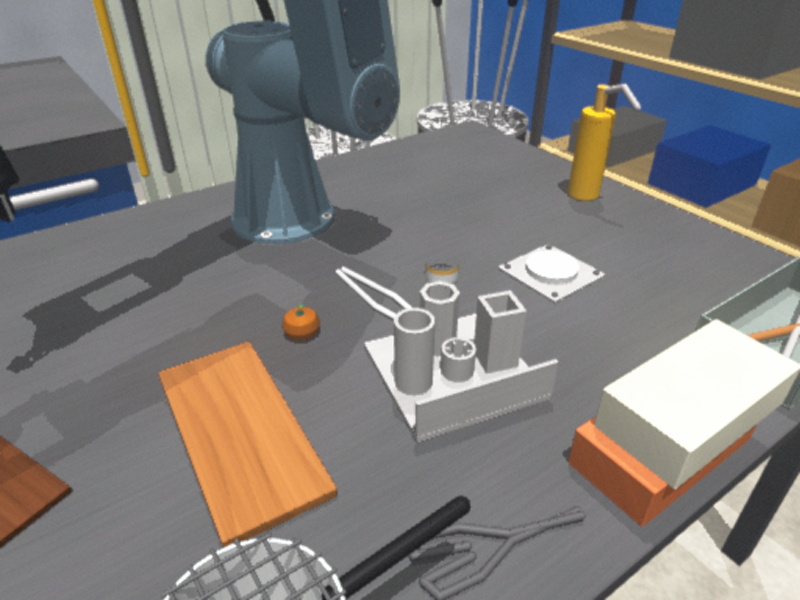

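View pics/d0b.png

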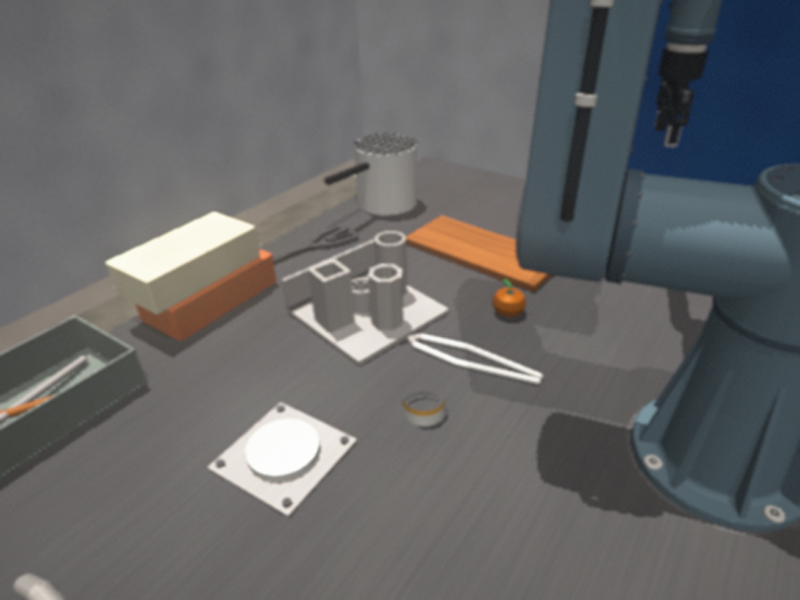

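Scene camera (800x600 view): it looks back at the robot. The board is on the robot's right, with corners at (160,376), (250,344), (335,491) and (222,540), and the stand disc is on the left at (552,267). Rim centres are round (414,321) on the -y side, square (500,303) on the +y side, octagon (440,295) in front and star (459,348). Side camera: round (390,240), square (330,269), octagon (386,274), disc (283,447).

```bash
cat > h.py <<'E'
from bench import ctrl, viewer
import cv2, numpy as np
def ray(n,uv,scale=0.64,cal=None):
    c=cal or viewer.get_calibration(n);K=np.array(c["camera_matrix"]);R=np.array(c["R"]);t=np.array(c["t"])
    u,v=[(p+.5)*scale-.5 for p in uv]
    d=np.array([(u-K[0,2])/K[0,0],(v-K[1,2])/K[1,1],1.])
    if n=="wrist":
        r=np.hypot(d[0],d[1]); s=np.sin(r)/max(r,1e-9); d=np.array([d[0]*s,d[1]*s,np.cos(r)])
    return -R.T@t, R.T@d
def onz(n,uv,z,**k):
    o,d=ray(n,uv,**k); return (o+d*(z-o[2])/d[2])[:2]
E
python3 - <<'E'
from h import *
np.set_printoptions(precision=4,suppress=True)
for nm,z,a,b in [("round",.127,(414,321),(390,240)),("square",.117,(500,303),(330,269)),("oct",.112,(440,295),(386,274)),("star",.057,(459,348),(360,285)),("stand",.02,(552,267),(283,447)),
 ("pumpkin",.03,(301,324),(510,302)),("tin",.03,(442,268),(424,402)),
 ("jackstip",.005,(343,270),(540,378)),("jacksend",.005,(410,315),(412,340)),("lip1",.072,(416,404),(285,277)),("lip2",.072,(556,362),None),
 ("shelfFR",.012,(366,346),(447,309)),("bd1",.018,(160,376),(545,283)),("bd2",.018,(250,344),None),("bd3",.018,(335,491),None),("bd4",.018,(222,540),(440,220))]:
    print(nm,onz("scene",a,z),onz("side",b,z) if b else "")
E
```

```text
round [ 0.5935 -0.078 ] [ 0.5819 -0.0684]
square [0.6198 0.0536] [0.6178 0.053 ]
oct [0.5499 0.0005] [0.5352 0.0088]
star [ 0.6095 -0.0089] [ 0.6064 -0.0069]
stand [0.4983 0.3064] [0.4837 0.3179]
pumpkin [ 0.3964 -0.1554] [ 0.3742 -0.1404]
tin [0.3962 0.1283] [0.367  0.1538]
jackstip [ 0.265  -0.0033] [ 0.2581 -0.0102]
jacksend [0.4502 0.0187] [0.4779 0.0192]
lip1 [ 0.6751 -0.1333] [0.7194 0.0627]
lip2 [0.7214 0.0687] 
shelfFR [ 0.4829 -0.089 ] [ 0.47   -0.0829]
bd1 [ 0.3738 -0.3725] [ 0.353  -0.2513]
bd2 [ 0.3815 -0.2369] 
bd3 [ 0.692  -0.2634] 
bd4 [ 0.6759 -0.3963] [ 0.6625 -0.3731]
```

Coarse fixes agree to about 1–2 cm: star (0.608,-0.008), rack yaw about -0.17. Next I'll look from above with the wrist camera.

```bash
python3 -m handwheel '[{"travel":[0,0,-0.1],"dr":[0,0,-0.227]},{"travel":[0,0,-0.1],"dr":[0,0,-0.227]},{"travel":[0,0,-0.1],"dr":[0,0,-0.227]},{"travel":[0,0,-0.1],"dr":[0,0,-0.227]},{"travel":[0,0,-0.1],"dr":[0,0,-0.227]},{"travel":[0,0,-0.1],"dr":[0,0,-0.227]},{"travel":[0,0,-0.1],"dr":[0,0,-0.227]},{"travel":[0,0,-0.1],"dr":[0,0,-0.227]}]' 1
```

```text
time_s: 0.77
eef_pos: [0.2488, -0.5132, 0.3456]
eef_rot: [-0.009, 0.751, 0.66, 0.005]
wrist_force: [0.3, -0.9, -0.7]
opening: 0.997
```

```bash
python3 -m handwheel '[{"travel":[0.237,0.1,0],"dr":[0,0,0]},{"travel":[0.237,0.1,0],"dr":[0,0,0]},{"travel":[0.237,0.1,0],"dr":[0,0,0]},{"travel":[0.237,0.1,0],"dr":[0,0,0]},{"travel":[0.237,0.1,0],"dr":[0,0,0]},{"travel":[0.237,0.1,0],"dr":[0,0,0]},{"travel":[0.237,0.1,0],"dr":[0,0,0]},{"travel":[0.237,0.1,0],"dr":[0,0,0]},{"travel":[0.237,0.1,0],"dr":[0,0,0]},{"travel":[0.237,0.1,0],"dr":[0,0,0]},{"travel":[0.237,0.1,0],"dr":[0,0,0]},{"travel":[0.237,0.1,0],"dr":[0,0,0]},{"travel":[0.237,0.1,0],"dr":[0,0,0]},{"travel":[0.237,0.1,0],"dr":[0,0,0]},{"travel":[0,0,0],"dr":[0,0,0]},{"travel":[0,0,0],"dr":[0,0,0]}]'; python3 - <<'E'
from h import *
print(ctrl.get_obs()["eef_pos"],ctrl.get_obs()["eef_rot"]);c=viewer.get_calibration("wrist")
im=viewer.camera("wrist");cv2.imwrite("pics/w1.png",cv2.resize(im[:,:,::-1],(800,600),interpolation=cv2.INTER_CUBIC))
np.save("w1.npy",c,allow_pickle=True)
E
```

```text
time_s: 2.1
eef_pos: [0.5256, -0.0227, 0.3498]
eef_rot: [-0.011, 0.75, 0.662, 0.004]
wrist_force: [0.0, -0.4, -0.4]
opening: 0.998
[ 0.52560387 -0.02273428  0.34976453] [-0.01074093  0.7496351   0.66175396  0.00367962]
```

View pics/w1.png

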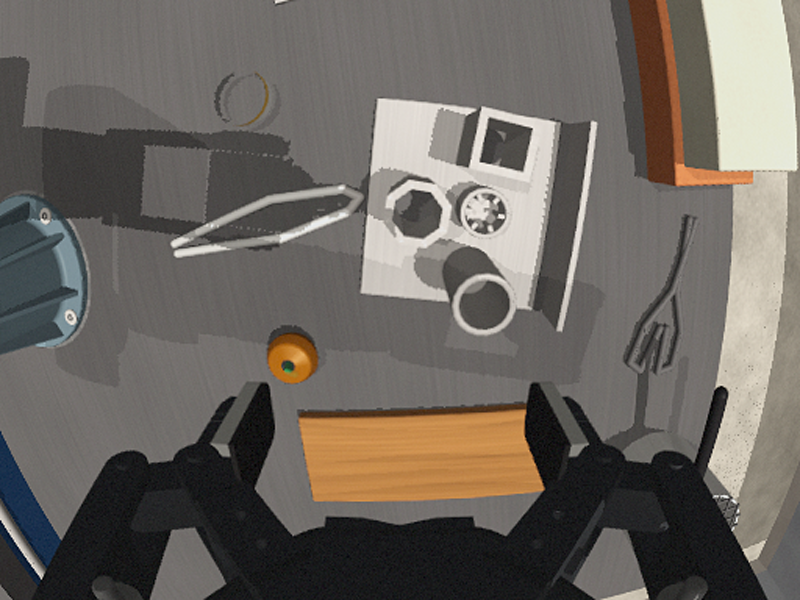

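Wrist view from above (+x right, +y up): round rim centre (485,304), square rim corners about (483,107), (538,120), (524,180), (470,167), octagon (419,212), star (484,211). Board corners are at (299,414), (527,405), (543,490) and (314,501), and the jaws are at the bottom.

```bash
cat >> h.py <<'E'
from scipy.spatial.transform import Rotation as Ro
def plan(target=None,psi=None):
    """tool-frame shift (units of 150mm) and turn (units of 30deg) to reach target with tool straight down at yaw psi"""
    o=ctrl.get_obs(); q=o["eef_rot"]; R=Ro.from_quat([q[1],q[2],q[3],q[0]])
    d=(np.array(target)-o["eef_pos"]) if target is not None else np.zeros(3)
    x=R.as_matrix()[:,0]; cur=np.arctan2(x[1],x[0]); p=cur if psi is None else psi
    T=Ro.from_matrix(np.array([[np.cos(p),np.sin(p),0],[np.sin(p),-np.cos(p),0],[0,0,-1.]]).T)
    T=Ro.from_matrix(np.column_stack([[np.cos(p),np.sin(p),0],[np.sin(p),-np.cos(p),0],[0,0,-1.]]))
    print("t",round(o["time_s"],2),"pos",o["eef_pos"].round(4),"psi",round(cur,4),"tilt",(R.inv()*T).as_rotvec().round(4),"open",round(o["opening"],3),"F",o["wrist_force"].round(1))
    print("travel now",(R.inv().apply(d)/.15).round(3),"after turn",(T.inv().apply(d)/.15).round(3),"dr",((R.inv()*T).as_rotvec()/np.radians(30)).round(3))
E
python3 - <<'E'
from h import *
np.set_printoptions(precision=4,suppress=True)
c=np.load("w1.npy",allow_pickle=True).item()
def P(l,z): return np.array([onz("wrist",p,z,cal=c) for p in l])
r=P([(453,305),(516,305),(485,274),(485,335)],.127); print("round",r.mean(0),np.hypot(*(r[1]-r[0])),np.hypot(*(r[3]-r[2])))
s=P([(483,107),(538,120),(524,180),(470,167)],.117); print("sq",s.mean(0),np.hypot(*(s-np.roll(s,1,0)).T),"yaw",np.arctan2(*(s[1]-s[0])[::-1]),np.arctan2(*(s[2]-s[3])[::-1]))
r=P([(386,210),(451,210),(419,178),(419,246)],.112); print("oct",r.mean(0),np.hypot(*(r[1]-r[0])),np.hypot(*(r[3]-r[2])))
r=P([(460,211),(510,211),(485,187),(485,237)],.057); print("star",r.mean(0),np.hypot(*(r[1]-r[0])),np.hypot(*(r[3]-r[2])))
b=P([(299,414),(527,405),(543,490),(314,501)],.018);print("board",b,b.mean(0),np.hypot(*(b-np.roll(b,1,0)).T))
s=P([(377,99),(361,293)],.012);print("shelf front",s,np.hypot(*(s[0]-s[1])),np.arctan2(-(s[0]-s[1])[0],(s[0]-s[1])[1]))
s=P([(596,121),(561,330)],.072);print("lip",s,np.hypot(*(s[0]-s[1])),np.arctan2(-(s[0]-s[1])[0],(s[0]-s[1])[1]))
print("pump",P([(292,358)],.03),"tin",P([(243,98)],.03))
plan([.6,-.08,.3],1.40)
E
```

```text
round [ 0.5895 -0.0745] 0.05410638425290235 0.05424825847228047
sq [0.6184 0.0571] [0.0505 0.0467 0.0516 0.0462] yaw -0.2953042864195628 -0.319585759762272
oct [0.5431 0.0082] 0.05356732286579705 0.05681706119023587
star [ 0.6067 -0.0061] 0.04849153950253869 0.04819576998976346
board [[ 0.3735 -0.2274]
 [ 0.6502 -0.2481]
 [ 0.6755 -0.3937]
 [ 0.3608 -0.3715]] [ 0.515  -0.3102] [0.1447 0.2776 0.1477 0.3155]
shelf front [[ 0.5165  0.1166]
 [ 0.4722 -0.0856]] 0.2069582571208477 -0.21543188558347962
lip [[ 0.7204  0.0736]
 [ 0.6745 -0.1306]] 0.20927906717471748 -0.22108589293280645
pump [[ 0.3854 -0.1465]] tin [[0.3825 0.1398]]
t 2.15 pos [ 0.5254 -0.0229  0.3497] psi 1.4455 tilt [-0.0118 -0.0203  0.0456] open 1.004 F [-0.9 -0.6  0. ]
travel now [-0.322  0.545  0.319] after turn [-0.291  0.555  0.331] dr [-0.022 -0.039  0.087]
```

Rim diameters (54, 50, 54 and 48 mm against 56, 52, 54 and 50) and spacings match the given sizes. Rack yaw is -0.218, and the board is about (0.527,-0.313) with yaw -0.075. Now I'll hover over the round mould.

```bash
python3 -m handwheel '[{"travel":[0,0,0],"dr":[-0.022,-0.039,0.177]},{"travel":[0,0,0],"dr":[0,0,0]},{"travel":[-0.059,0.124,0.167],"dr":[0,0,0]},{"travel":[-0.059,0.124,0.167],"dr":[0,0,0]},{"travel":[-0.059,0.124,0.167],"dr":[0,0,0]},{"travel":[-0.059,0.124,0.167],"dr":[0,0,0]},{"travel":[0,0,0],"dr":[0,0,0]},{"travel":[0,0,0],"dr":[0,0,0]}]'; python3 - <<'E'
from h import *
c=viewer.get_calibration("wrist");plan([.5905,-.0735,.2],1.353)
im=viewer.camera("wrist");cv2.imwrite("pics/w2.png",cv2.resize(im[:,:,::-1],(800,600),interpolation=cv2.INTER_CUBIC))
np.save("w2.npy",c,allow_pickle=True)
E
```

```text
time_s: 2.82
eef_pos: [0.5901, -0.085, 0.2476]
eef_rot: [0.001, 0.78, 0.626, 0.0]
wrist_force: [0.3, 0.1, 0.3]
opening: 0.999
t 2.82 pos [ 0.5901 -0.085   0.2476] psi 1.3537 tilt [0.0017 0.0005 0.0007] open 0.999 F [0.3 0.1 0.3]
travel now [ 0.076 -0.015  0.317] after turn [ 0.076 -0.014  0.317] dr [0.003 0.001 0.001]
```

View pics/w2.png

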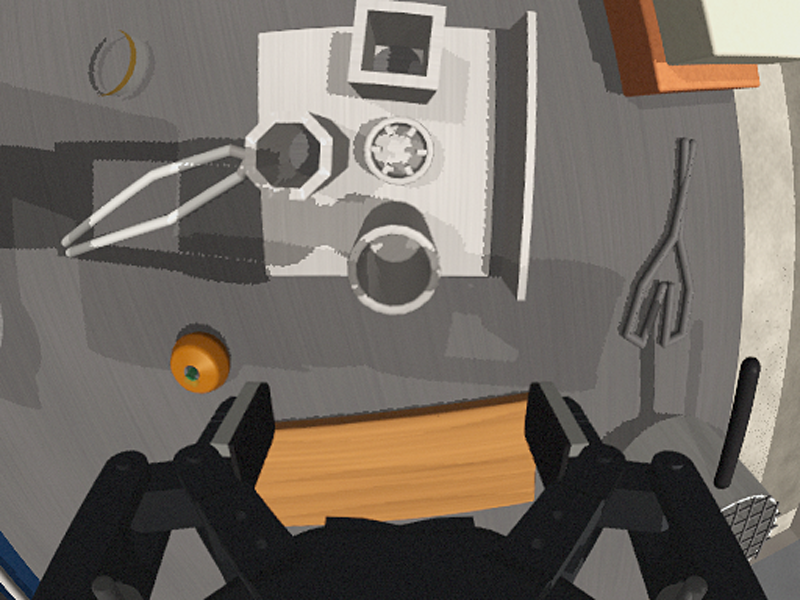

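Closer view: round rim x 348–440, y 225–315; square corners (357,0), (447,8), (438,91), (348,82); octagon x 245–332, y 112–197; star x 365–434, y 117–185.

```bash
python3 - <<'E'
from h import *
np.set_printoptions(precision=4,suppress=True)
c=np.load("w2.npy",allow_pickle=True).item()
def P(l,z): return np.array([onz("wrist",p,z,cal=c) for p in l])
def D(n,l,z):
    r=P(l,z); print(n,r.mean(0),np.hypot(*(r[1]-r[0])),np.hypot(*(r[3]-r[2])))
D("round",[(348,270),(440,270),(394,225),(394,315)],.127)
s=P([(357,0),(447,8),(438,91),(348,82)],.117); print("sq",s.mean(0),np.hypot(*(s-np.roll(s,1,0)).T),"yaw",np.arctan2(*(s[1]-s[0])[::-1]),np.arctan2(*(s[2]-s[3])[::-1]))
D("oct",[(245,155),(332,155),(289,112),(289,197)],.112)
D("star",[(365,151),(434,151),(399,117),(399,185)],.057)
s=P([(259,33),(268,280)],.012);print("shelf front",s,np.arctan2(-(s[0]-s[1])[0],(s[0]-s[1])[1]))
o,d=ray("wrist",(395,270),cal=c);print("cam",o)
plan([.590,-.0735,.2],1.353)
E
```

```text
round [ 0.5895 -0.0748] 0.05409204404839195 0.054981285498325885
sq [0.6201 0.0548] [0.0509 0.0521 0.0515 0.0519] yaw -0.3122045200358997 -0.3237128637898092
oct [0.5423 0.0058] 0.05422524259068393 0.05184807451078165
star [ 0.6073 -0.0086] 0.04867090580355341 0.04875781089300384
shelf front [[ 0.5178  0.117 ]
 [ 0.4725 -0.09  ]] -0.21537310544518706
cam [ 0.6078 -0.0038  0.3894]
t 2.87 pos [ 0.5896 -0.085   0.2472] psi 1.3534 tilt [0.0009 0.0008 0.0004] open 1.0 F [-0.5 -0.9 -0.9]
travel now [ 0.076 -0.014  0.314] after turn [ 0.076 -0.014  0.314] dr [0.002 0.001 0.001]
```

```bash
python3 -m handwheel '[{"travel":[0.067,-0.015,0],"dr":[0,0,0]},{"travel":[0,0,0.16],"dr":[0,0,0]},{"travel":[0,0,0.16],"dr":[0,0,0]},{"travel":[0,0,0.16],"dr":[0,0,0]},{"travel":[0,0,0.16],"dr":[0,0,0]},{"travel":[0,0,0.16],"dr":[0,0,0]},{"travel":[0,0,0.16],"dr":[0,0,0]},{"travel":[0,0,0.067],"dr":[0,0,0]},{"travel":[0,0,0.067],"dr":[0,0,0]},{"travel":[0,0,0],"dr":[0,0,0]},{"travel":[0,0,0],"dr":[0,0,0]}]'; python3 -c "
from h import *
plan([.5895,-.0747,.083],1.353)"
```

```text
time_s: 3.78
eef_pos: [0.5975, -0.0699, 0.0992]
eef_rot: [0.013, 0.777, 0.629, 0.01]
wrist_force: [0.1, -0.0, 0.9]
opening: 1.001
t 3.78 pos [ 0.5975 -0.0699  0.0992] psi 1.3615 tilt [0.0318 0.0005 0.0086] open 1.001 F [ 0.1 -0.   0.9]
travel now [-0.043 -0.049  0.106] after turn [-0.043 -0.045  0.108] dr [0.061 0.001 0.016]
```

```bash
python3 -m handwheel '[{"travel":[-0.02,-0.025,0.05],"dr":[0.06,0,0.016]},{"travel":[-0.02,-0.025,0.05],"dr":[0,0,0]},{"travel":[0,0,0],"dr":[0,0,0]},{"travel":[0,0,0],"dr":[0,0,0]}]'; python3 -c "
from h import *
plan([.5895,-.0747,.083],1.353)"
```

```text
time_s: 4.12
eef_pos: [0.5914, -0.0753, 0.0876]
eef_rot: [0.002, 0.78, 0.626, 0.001]
wrist_force: [0.3, 0.7, 0.3]
opening: 1.001
t 4.12 pos [ 0.5914 -0.0753  0.0876] psi 1.3527 tilt [ 0.0047  0.0013 -0.0003] open 1.001 F [0.3 0.7 0.3]
travel now [ 0.002 -0.013  0.031] after turn [ 0.002 -0.013  0.031] dr [ 0.009  0.002 -0.001]
```

```bash
python3 -m handwheel '[{"travel":[0,-0.013,0.031],"dr":[0.009,0,0]},{"travel":[0,0,0],"dr":[0,0,0]}]'; python3 -m handwheel '[{"travel":[0,0,0],"dr":[0,0,0]},{"travel":[0,0,0],"dr":[0,0,0]},{"travel":[0,0,0],"dr":[0,0,0]},{"travel":[0,0,0],"dr":[0,0,0]},{"travel":[0,0,0],"dr":[0,0,0]},{"travel":[0,0,0],"dr":[0,0,0]},{"travel":[0,0,0],"dr":[0,0,0]},{"travel":[0,0,0],"dr":[0,0,0]},{"travel":[0,0,0],"dr":[0,0,0]},{"travel":[0,0,0],"dr":[0,0,0]},{"travel":[0,0,0],"dr":[0,0,0]},{"travel":[0,0,0],"dr":[0,0,0]}]' -1;  python3 -c "
from h import *
plan([.5895,-.0747,.083],1.353)"
```

```text
time_s: 4.28
eef_pos: [0.5896, -0.0754, 0.0832]
eef_rot: [0.001, 0.78, 0.626, -0.0]
wrist_force: [-0.4, 0.1, -0.8]
opening: 1.001
time_s: 5.28
eef_pos: [0.5896, -0.0755, 0.0836]
eef_rot: [0.001, 0.78, 0.626, -0.0]
wrist_force: [-0.2, 0.6, -0.3]
opening: 0.631
t 5.28 pos [ 0.5896 -0.0755  0.0836] psi 1.3522 tilt [ 0.0006  0.0017 -0.0008] open 0.631 F [-0.2  0.6 -0.3]
travel now [ 0.005 -0.002  0.004] after turn [ 0.005 -0.002  0.004] dr [ 0.001  0.003 -0.001]
```

Gripped (opening 0.631, about 56 mm). The round mould's pick TCP is (.5896,-.0755,.0836), ψ 1.352. Lifting.

```bash
python3 -m handwheel '[{"travel":[0,0,-0.06],"dr":[0,0,0]},{"travel":[0,0,-0.15],"dr":[0,0,0]},{"travel":[0,0,-0.15],"dr":[0,0,0]},{"travel":[0,0,-0.15],"dr":[0,0,0]},{"travel":[0,0,-0.15],"dr":[0,0,0]},{"travel":[0,0,-0.15],"dr":[0,0,0]},{"travel":[0,0,-0.15],"dr":[0,0,0]},{"travel":[0,0,-0.1],"dr":[0,0,0]},{"travel":[0,0,0],"dr":[0,0,0]},{"travel":[0,0,0],"dr":[0,0,0]}]';  python3 -c "
from h import *
plan([.632,-.321,.23],1.352)"
```

```text
time_s: 6.12
eef_pos: [0.5816, -0.0719, 0.2416]
eef_rot: [-0.01, 0.78, 0.626, -0.007]
wrist_force: [-0.1, -0.2, -6.3]
opening: 0.635
t 6.12 pos [ 0.5816 -0.0719  0.2416] psi 1.3526 tilt [-0.0242 -0.002   0.0006] open 0.635 F [-0.1 -0.2 -6.3]
travel now [-1.549  0.689  0.058] after turn [-1.548  0.688  0.078] dr [-0.046 -0.004  0.001]
```

```bash
python3 -m handwheel '[{"travel":[-0.05,0.02,0],"dr":[-0.046,-0.004,0]},{"travel":[-0.1,0.05,0],"dr":[0,0,0]},{"travel":[-0.12,0.05,0],"dr":[0,0,0]},{"travel":[-0.12,0.05,0],"dr":[0,0,0]},{"travel":[-0.12,0.05,0],"dr":[0,0,0]},{"travel":[-0.12,0.05,0],"dr":[0,0,0]},{"travel":[-0.12,0.05,0],"dr":[0,0,0]},{"travel":[-0.12,0.05,0],"dr":[0,0,0]},{"travel":[-0.12,0.05,0],"dr":[0,0,0]},{"travel":[-0.12,0.05,0],"dr":[0,0,0]},{"travel":[-0.12,0.05,0],"dr":[0,0,0]},{"travel":[-0.12,0.05,0],"dr":[0,0,0]},{"travel":[-0.12,0.05,0],"dr":[0,0,0]},{"travel":[-0.1,0.05,0],"dr":[0,0,0]},{"travel":[-0.05,0.02,0],"dr":[0,0,0]},{"travel":[0,0,0],"dr":[0,0,0]}]';  python3 -c "
from h import *
plan([.632,-.321,.15],1.352)"
```

```text
time_s: 7.45
eef_pos: [0.6168, -0.3483, 0.2017]
eef_rot: [-0.026, 0.781, 0.625, -0.01]
wrist_force: [-0.7, -0.1, -6.2]
opening: 0.636
t 7.45 pos [ 0.6168 -0.3483  0.2017] psi 1.3492 tilt [-0.0531 -0.0161 -0.0023] open 0.636 F [-0.7 -0.1 -6.2]
travel now [0.195 0.077 0.344] after turn [0.2   0.059 0.345] dr [-0.101 -0.031 -0.004]
```

```bash
python3 -m handwheel '[{"travel":[0.05,0.015,0],"dr":[-0.1,-0.031,0]},{"travel":[0.05,0.015,0.05],"dr":[0,0,0]},{"travel":[0.05,0.015,0.1],"dr":[0,0,0]},{"travel":[0.05,0.015,0.1],"dr":[0,0,0]},{"travel":[0,0,0.1],"dr":[0,0,0]},{"travel":[0,0,0],"dr":[0,0,0]},{"travel":[0,0,0],"dr":[0,0,0]}]';  python3 -c "
from h import *
plan([.632,-.321,.105],1.352)"
```

```text
time_s: 8.03
eef_pos: [0.6291, -0.3138, 0.138]
eef_rot: [-0.008, 0.781, 0.625, -0.002]
wrist_force: [-0.0, -0.4, -5.3]
opening: 0.636
t 8.03 pos [ 0.6291 -0.3138  0.138 ] psi 1.3503 tilt [-0.0156 -0.0076 -0.0017] open 0.636 F [-0.  -0.4 -5.3]
travel now [-0.044  0.033  0.219] after turn [-0.043  0.029  0.22 ] dr [-0.03  -0.015 -0.003]
```

```bash
python3 -m handwheel '[{"travel":[-0.043,0.029,0.05],"dr":[-0.03,-0.015,0]},{"travel":[0,0,0.08],"dr":[0,0,0]},{"travel":[0,0,0.08],"dr":[0,0,0]},{"travel":[0,0,0],"dr":[0,0,0]},{"travel":[0,0,0],"dr":[0,0,0]}]';  python3 -c "
from h import *
plan([.632,-.321,.091],1.352)"
```

```text
time_s: 8.45
eef_pos: [0.6325, -0.3187, 0.1048]
eef_rot: [-0.001, 0.78, 0.626, -0.0]
wrist_force: [0.0, -0.7, -6.3]
opening: 0.636
t 8.45 pos [ 0.6325 -0.3187  0.1048] psi 1.3525 tilt [-0.002  -0.001   0.0005] open 0.636 F [ 0.  -0.7 -6.3]
travel now [-0.015  0.     0.092] after turn [-0.015 -0.     0.092] dr [-0.004 -0.002  0.001]
```

```bash
python3 -m handwheel '[{"travel":[-0.01,0,0.05],"dr":[-0.004,-0.002,0]},{"travel":[0,0,0.042],"dr":[0,0,0]},{"travel":[0,0,0],"dr":[0,0,0]},{"travel":[0,0,0],"dr":[0,0,0]}]';  python3 -c "
from h import *
plan([.632,-.321,.0901],1.352)"
```

```text
time_s: 8.78
eef_pos: [0.6324, -0.3205, 0.0904]
eef_rot: [0.0, 0.78, 0.626, 0.0]
wrist_force: [0.4, -0.4, -5.5]
opening: 0.628
t 8.78 pos [ 0.6324 -0.3205  0.0904] psi 1.3523 tilt [0.0005 0.0002 0.0003] open 0.628 F [ 0.4 -0.4 -5.5]
travel now [-0.004 -0.002  0.002] after turn [-0.004 -0.002  0.002] dr [0.001 0.    0.001]
```

```bash
python3 -m handwheel '[{"travel":[0,0,0.004],"dr":[0,0,0]},{"travel":[0,0,0],"dr":[0,0,0]},{"travel":[0,0,0],"dr":[0,0,0]},{"travel":[0,0,0],"dr":[0,0,0]},{"travel":[0,0,0],"dr":[0,0,0]},{"travel":[0,0,0],"dr":[0,0,0]},{"travel":[0,0,0],"dr":[0,0,0]},{"travel":[0,0,0],"dr":[0,0,0]},{"travel":[0,0,0],"dr":[0,0,0]},{"travel":[0,0,-0.06],"dr":[0,0,0]},{"travel":[0,0,-0.12],"dr":[0,0,0]},{"travel":[0,0,-0.2],"dr":[0,0,0]},{"travel":[0,0,-0.2],"dr":[0,0,0]},{"travel":[0,0,-0.2],"dr":[0,0,0]},{"travel":[0,0,0],"dr":[0,0,0]}]' 1;  python3 -c "
from h import *
plan([.6195,.0555,.22],1.256)"
```

```text
time_s: 10.03
eef_pos: [0.6338, -0.3217, 0.2195]
eef_rot: [0.004, 0.78, 0.626, 0.001]
wrist_force: [0.7, -0.6, 1.3]
opening: 1.002
t 10.03 pos [ 0.6338 -0.3217  0.2195] psi 1.3521 tilt [0.0077 0.003  0.0961] open 1.002 F [ 0.7 -0.6  1.3]
travel now [ 2.434 -0.639 -0.017] after turn [ 2.362 -0.87  -0.004] dr [0.015 0.006 0.184]
```

```bash
python3 -m handwheel '[{"travel":[0,0,0],"dr":[0.015,0.006,0.184]},{"travel":[0.2,-0.073,0],"dr":[0,0,0]},{"travel":[0.2,-0.073,0],"dr":[0,0,0]},{"travel":[0.2,-0.073,0],"dr":[0,0,0]},{"travel":[0.2,-0.073,0],"dr":[0,0,0]},{"travel":[0.2,-0.073,0],"dr":[0,0,0]},{"travel":[0.2,-0.073,0],"dr":[0,0,0]},{"travel":[0.2,-0.073,0],"dr":[0,0,0]},{"travel":[0.2,-0.073,0],"dr":[0,0,0]},{"travel":[0.2,-0.073,0],"dr":[0,0,0]},{"travel":[0.2,-0.073,0],"dr":[0,0,0]},{"travel":[0.2,-0.073,0],"dr":[0,0,0]},{"travel":[0.15,-0.055,0],"dr":[0,0,0]},{"travel":[0,0,0],"dr":[0,0,0]}]';  python3 -c "
from h import *
plan([.6195,.0555,.16],1.256)"
```

```text
time_s: 11.2
eef_pos: [0.6244, 0.0653, 0.2307]
eef_rot: [0.008, 0.813, 0.583, 0.004]
wrist_force: [-0.0, -0.7, 0.7]
opening: 1.001
t 11.2 pos [0.6244 0.0653 0.2307] psi 1.2439 tilt [ 0.0182  0.0022 -0.0121] open 1.001 F [-0.  -0.7  0.7]
travel now [-0.072 -0.018  0.471] after turn [-0.073 -0.011  0.471] dr [ 0.035  0.004 -0.023]
```

```bash
python3 -m handwheel '[{"travel":[-0.073,-0.011,0.05],"dr":[0.035,0.004,-0.023]},{"travel":[0,0,0.14],"dr":[0,0,0]},{"travel":[0,0,0.14],"dr":[0,0,0]},{"travel":[0,0,0.14],"dr":[0,0,0]},{"travel":[0,0,0],"dr":[0,0,0]},{"travel":[0,0,0],"dr":[0,0,0]}]';  python3 -c "
from h import *
plan([.6195,.0555,.073],1.256)"
```

```text
time_s: 11.7
eef_pos: [0.6217, 0.0559, 0.1638]
eef_rot: [0.003, 0.807, 0.59, 0.003]
wrist_force: [0.6, -0.4, 0.4]
opening: 0.998
t 11.7 pos [0.6217 0.0559 0.1638] psi 1.2621 tilt [ 0.008  -0.0008  0.0061] open 0.998 F [ 0.6 -0.4  0.4]
travel now [-0.008 -0.018  0.605] after turn [-0.007 -0.013  0.605] dr [ 0.015 -0.002  0.012]
```

```bash
python3 -m handwheel '[{"travel":[-0.008,-0.016,0.05],"dr":[0.015,0,0.012]},{"travel":[0,-0.005,0.12],"dr":[0.01,0,0]},{"travel":[0,-0.005,0.12],"dr":[0.01,0,0]},{"travel":[0,-0.005,0.12],"dr":[0.01,0,0]},{"travel":[0,0,0.1],"dr":[0,0,0]},{"travel":[0,0,0.06],"dr":[0,0,0]},{"travel":[0,0,0],"dr":[0,0,0]},{"travel":[0,0,0],"dr":[0,0,0]}]';  python3 -c "
from h import *
plan([.6195,.0555,.073],1.256)"
```

```text
time_s: 12.37
eef_pos: [0.6228, 0.0533, 0.0852]
eef_rot: [-0.002, 0.811, 0.586, 0.001]
wrist_force: [-0.4, -0.4, 0.6]
opening: 1.0
t 12.37 pos [0.6228 0.0533 0.0852] psi 1.2515 tilt [-0.0028 -0.0036 -0.0045] open 1.0 F [-0.4 -0.4  0.6]
travel now [ 0.007 -0.025  0.082] after turn [ 0.007 -0.026  0.082] dr [-0.005 -0.007 -0.009]
```

```bash
python3 -m handwheel '[{"travel":[0.007,-0.025,0.05],"dr":[-0.005,-0.007,-0.009]},{"travel":[0,0,0.034],"dr":[0,0,0]},{"travel":[0,0,0],"dr":[0,0,0]}]'; python3 -m handwheel '[{"travel":[0,0,0],"dr":[0,0,0]},{"travel":[0,0,0],"dr":[0,0,0]},{"travel":[0,0,0],"dr":[0,0,0]},{"travel":[0,0,0],"dr":[0,0,0]},{"travel":[0,0,0],"dr":[0,0,0]},{"travel":[0,0,0],"dr":[0,0,0]},{"travel":[0,0,0],"dr":[0,0,0]},{"travel":[0,0,0],"dr":[0,0,0]},{"travel":[0,0,0],"dr":[0,0,0]},{"travel":[0,0,0],"dr":[0,0,0]},{"travel":[0,0,0],"dr":[0,0,0]},{"travel":[0,0,0],"dr":[0,0,0]}]' -1;  python3 -c "
from h import *
plan([.6195,.0555,.073],1.256)"; python3 -m handwheel '[{"travel":[0,0,-0.06],"dr":[0,0,0]},{"travel":[0,0,-0.15],"dr":[0,0,0]},{"travel":[0,0,-0.15],"dr":[0,0,0]},{"travel":[0,0,-0.15],"dr":[0,0,0]},{"travel":[0,0,-0.15],"dr":[0,0,0]},{"travel":[0,0,-0.15],"dr":[0,0,0]},{"travel":[0,0,-0.15],"dr":[0,0,0]},{"travel":[0,0,-0.15],"dr":[0,0,0]},{"travel":[0,0,-0.06],"dr":[0,0,0]},{"travel":[0,0,0],"dr":[0,0,0]},{"travel":[0,0,0],"dr":[0,0,0]}]';  python3 -c "
from h import *
plan([.527,-.313,.24],1.352)"
```

```text
time_s: 12.62
eef_pos: [0.6215, 0.0552, 0.075]
eef_rot: [0.002, 0.809, 0.588, 0.002]
wrist_force: [0.0, -0.4, 0.5]
opening: 1.004
time_s: 13.62
eef_pos: [0.6215, 0.0557, 0.0762]
eef_rot: [0.002, 0.809, 0.588, 0.002]
wrist_force: [-0.3, -0.7, -0.6]
opening: 0.602
t 13.62 pos [0.6215 0.0557 0.0762] psi 1.257 tilt [ 0.0054 -0.0008  0.0009] open 0.602 F [-0.3 -0.7 -0.6]
travel now [-0.005 -0.012  0.021] after turn [-0.005 -0.012  0.021] dr [ 0.01  -0.002  0.002]
time_s: 14.53
eef_pos: [0.6114, 0.0565, 0.2477]
eef_rot: [-0.008, 0.809, 0.588, -0.009]
wrist_force: [-0.6, -0.4, -7.8]
opening: 0.598
t 14.53 pos [0.6114 0.0565 0.2477] psi 1.2566 tilt [-0.023   0.0043 -0.0954] open 0.598 F [-0.6 -0.4 -7.8]
travel now [-2.516  0.228  0.06 ] after turn [-2.527 -0.014  0.051] dr [-0.044  0.008 -0.182]
```

```bash
python3 -m handwheel '[{"travel":[0,0,0],"dr":[-0.044,0.008,-0.182]},{"travel":[-0.08,0,0],"dr":[0,0,0]},{"travel":[-0.15,0,0],"dr":[0,0,0]},{"travel":[-0.17,0,-0.01],"dr":[-0.01,0,0]},{"travel":[-0.17,0,-0.01],"dr":[-0.01,0,0]},{"travel":[-0.17,0,-0.01],"dr":[-0.01,0,0]},{"travel":[-0.17,0,-0.01],"dr":[-0.01,0,0]},{"travel":[-0.17,0,-0.01],"dr":[-0.01,0,0]},{"travel":[-0.17,0,-0.01],"dr":[-0.01,0,0]},{"travel":[-0.17,0,-0.01],"dr":[-0.01,0,0]}]';  python3 -c "
from h import *
plan([.527,-.313,.24],1.352)"
```

```text
time_s: 15.37
eef_pos: [0.5514, -0.1556, 0.2362]
eef_rot: [-0.0, 0.781, 0.624, 0.002]
wrist_force: [-0.2, -0.0, -6.6]
opening: 0.601
t 15.37 pos [ 0.5514 -0.1556  0.2362] psi 1.3487 tilt [ 0.0015 -0.0028 -0.0033] open 0.601 F [-0.2 -0.  -6.6]
travel now [-1.059  0.073 -0.028] after turn [-1.06   0.069 -0.025] dr [ 0.003 -0.005 -0.006]
```

```bash
python3 -m handwheel '[{"travel":[-0.16,0.012,-0.01],"dr":[-0.01,-0.005,-0.006]},{"travel":[-0.16,0.012,-0.01],"dr":[-0.01,0,0]},{"travel":[-0.16,0.012,-0.01],"dr":[-0.01,0,0]},{"travel":[-0.16,0.012,-0.01],"dr":[-0.01,0,0]},{"travel":[-0.16,0.012,-0.01],"dr":[-0.01,0,0]},{"travel":[-0.1,0.012,-0.01],"dr":[-0.01,0,0]},{"travel":[-0.06,0,0],"dr":[0,0,0]},{"travel":[0,0,0],"dr":[0,0,0]},{"travel":[0,0,0],"dr":[0,0,0]}]';  python3 -c "
from h import *
plan([.527,-.313,.11],1.352)"
```

```text
time_s: 16.12
eef_pos: [0.5133, -0.3107, 0.2266]
eef_rot: [-0.002, 0.788, 0.615, 0.004]
wrist_force: [0.8, -0.1, -7.3]
opening: 0.604
t 16.12 pos [ 0.5133 -0.3107  0.2266] psi 1.3257 tilt [ 0.0027 -0.0091 -0.0263] open 0.604 F [ 0.8 -0.1 -7.3]
travel now [0.    0.09  0.778] after turn [0.005 0.093 0.777] dr [ 0.005 -0.017 -0.05 ]
```

```bash
python3 -m handwheel '[{"travel":[0.005,0.093,0],"dr":[0.005,-0.017,-0.05]},{"travel":[0,0,0.07],"dr":[0,0,0]},{"travel":[0,0,0.14],"dr":[0.005,0,0]},{"travel":[0,0,0.14],"dr":[0.005,0,0]},{"travel":[0,0,0.14],"dr":[0.005,0,0]},{"travel":[0,0,0.14],"dr":[0.005,0,0]},{"travel":[0,0,0.1],"dr":[0,0,0]},{"travel":[0,0,0],"dr":[0,0,0]},{"travel":[0,0,0],"dr":[0,0,0]}]';  python3 -c "
from h import *
plan([.527,-.313,.083],1.352)"
```

```text
time_s: 16.87
eef_pos: [0.5252, -0.3008, 0.1065]
eef_rot: [-0.011, 0.779, 0.627, -0.003]
wrist_force: [-0.1, 0.1, -6.1]
opening: 0.601
t 16.87 pos [ 0.5252 -0.3008  0.1065] psi 1.3561 tilt [-0.0207 -0.0079  0.0042] open 0.601 F [-0.1  0.1 -6.1]
travel now [-0.078  0.032  0.155] after turn [-0.077  0.029  0.156] dr [-0.039 -0.015  0.008]
```

```bash
python3 -m handwheel '[{"travel":[-0.077,0.03,0.03],"dr":[-0.039,-0.015,0.008]},{"travel":[0,0,0.05],"dr":[0,0,0]},{"travel":[0,0,0.05],"dr":[0,0,0]},{"travel":[0,0,0.02],"dr":[0,0,0]},{"travel":[0,0,0],"dr":[0,0,0]},{"travel":[0,0,0],"dr":[0,0,0]}]';  python3 -c "
from h import *
plan([.527,-.313,.0827],1.352)"
```

```text
time_s: 17.37
eef_pos: [0.5288, -0.3105, 0.0856]
eef_rot: [0.0, 0.779, 0.627, 0.001]
wrist_force: [-0.0, 0.2, -8.3]
opening: 0.605
t 17.37 pos [ 0.5288 -0.3105  0.0856] psi 1.3543 tilt [ 0.0015 -0.0003  0.0023] open 0.605 F [-0.   0.2 -8.3]
travel now [-0.019 -0.008  0.019] after turn [-0.019 -0.008  0.019] dr [ 0.003 -0.001  0.004]
```

```bash
python3 -m handwheel '[{"travel":[0,0,0.02],"dr":[0,0,0]},{"travel":[0,0,0],"dr":[0,0,0]}]'; python3 -m handwheel '[{"travel":[0,0,0],"dr":[0,0,0]},{"travel":[0,0,0],"dr":[0,0,0]},{"travel":[0,0,0],"dr":[0,0,0]},{"travel":[0,0,0],"dr":[0,0,0]},{"travel":[0,0,0],"dr":[0,0,0]},{"travel":[0,0,0],"dr":[0,0,0]},{"travel":[0,0,0],"dr":[0,0,0]},{"travel":[0,0,0],"dr":[0,0,0]},{"travel":[0,0,-0.06],"dr":[0,0,0]},{"travel":[0,0,-0.12],"dr":[0,0,0]},{"travel":[0,0,-0.2],"dr":[0,0,0]},{"travel":[0,0,-0.2],"dr":[0,0,0]},{"travel":[0,0,-0.2],"dr":[0,0,0]},{"travel":[0,0,-0.1],"dr":[0,0,0]},{"travel":[0,0,0],"dr":[0,0,0]}]' 1; python3 -m handwheel '[{"travel":[0,0,0],"dr":[0,0,0.23]},{"travel":[0,0,0],"dr":[0,0,0.23]},{"travel":[0,0,0],"dr":[0,0,0.23]},{"travel":[0,0,0],"dr":[0,0,0.23]},{"travel":[0,0,0],"dr":[0,0,0.23]},{"travel":[0,0,0],"dr":[0,0,0.23]},{"travel":[0,0,0],"dr":[0,0,0.23]},{"travel":[0,0,0],"dr":[0,0,0.23]},{"travel":[0,0,0],"dr":[0,0,0.23]},{"travel":[0,0,0],"dr":[0,0,0.23]},{"travel":[0,0,0],"dr":[0,0,0.23]},{"travel":[0,0,0],"dr":[0,0,0.23]},{"travel":[0,0,0],"dr":[0,0,0.23]},{"travel":[0,0,0],"dr":[0,0,0]}]'; python3 -c "
from h import *
plan([.5425,.0065,.22],-.218)"
```

```text
time_s: 17.53
eef_pos: [0.5293, -0.3103, 0.0831]
eef_rot: [0.001, 0.779, 0.627, 0.001]
wrist_force: [-0.4, 1.4, -6.8]
opening: 0.607
time_s: 18.78
eef_pos: [0.5307, -0.3119, 0.2294]
eef_rot: [0.005, 0.779, 0.627, 0.001]
wrist_force: [-0.1, -1.2, 0.7]
opening: 1.0
time_s: 19.95
eef_pos: [0.5265, -0.3083, 0.2191]
eef_rot: [-0.001, 0.991, -0.135, -0.0]
wrist_force: [0.1, 0.3, -0.3]
opening: 1.001
t 19.95 pos [ 0.5265 -0.3083  0.2191] psi -0.2715 tilt [-0.0015  0.0006 -0.0535] open 1.001 F [ 0.1  0.3 -0.3]
travel now [-4.60e-01 -2.05e+00 -2.00e-03] after turn [-0.349 -2.072 -0.006] dr [-0.003  0.001 -0.102]
```

```bash
python3 -m handwheel '[{"travel":[0,0,0],"dr":[0,0,-0.102]},{"travel":[-0.029,-0.173,0],"dr":[0,0,0]},{"travel":[-0.029,-0.173,0],"dr":[0,0,0]},{"travel":[-0.029,-0.173,0],"dr":[0,0,0]},{"travel":[-0.029,-0.173,0],"dr":[0,0,0]},{"travel":[-0.029,-0.173,0],"dr":[0,0,0]},{"travel":[-0.029,-0.173,0],"dr":[0,0,0]},{"travel":[-0.029,-0.173,0],"dr":[0,0,0]},{"travel":[-0.029,-0.173,0],"dr":[0,0,0]},{"travel":[-0.029,-0.173,0],"dr":[0,0,0]},{"travel":[-0.029,-0.173,0],"dr":[0,0,0]},{"travel":[-0.029,-0.173,0],"dr":[0,0,0]},{"travel":[-0.029,-0.173,0],"dr":[0,0,0]},{"travel":[0,0,0],"dr":[0,0,0]},{"travel":[0,0,0],"dr":[0,0,0]}]'; python3 - <<'E'
from h import *
c=viewer.get_calibration("wrist");plan([.5425,.0065,.15],-.218)
im=viewer.camera("wrist");cv2.imwrite("pics/w3.png",cv2.resize(im[:,:,::-1],(800,600),interpolation=cv2.INTER_CUBIC))
np.save("w3.npy",c,allow_pickle=True)
E
```

```text
time_s: 21.2
eef_pos: [0.5281, 0.0223, 0.2092]
eef_rot: [-0.003, 0.997, -0.079, -0.007]
wrist_force: [-0.1, -1.3, -0.2]
opening: 1.0
t 21.2 pos [0.5281 0.0223 0.2092] psi -0.1579 tilt [-0.0052  0.0143  0.06  ] open 1.0 F [-0.1 -1.3 -0.2]
travel now [0.117 0.091 0.393] after turn [0.116 0.082 0.395] dr [-0.01   0.027  0.115]
```

View pics/w3.png

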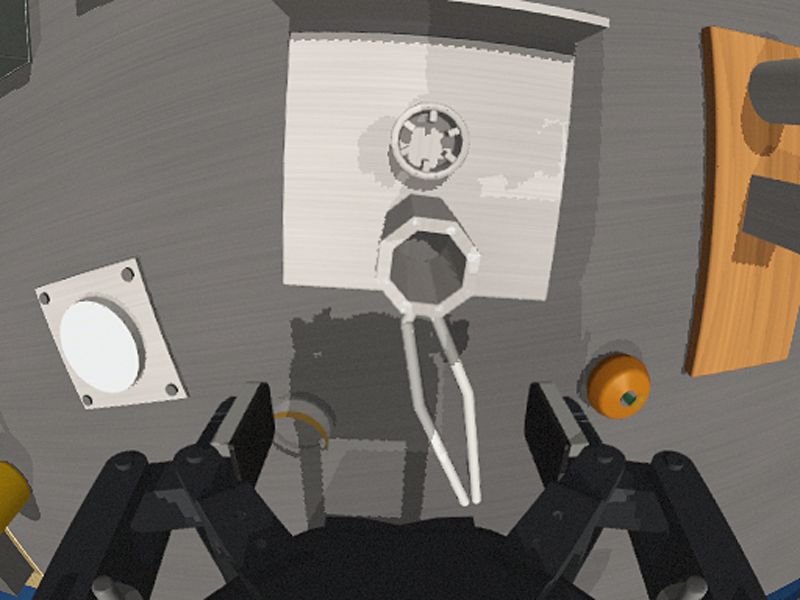

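Image up is +x, left is +y. Octagon rim x 378–480, y 216–318; star x 390–468, y 103–181; stand disc centre about (102,346), foot corners (36,290), (135,258), (188,398), (86,410). The star stands alone behind the octagon.

```bash
python3 - <<'E'
from h import *
np.set_printoptions(precision=4,suppress=True)
c=np.load("w3.npy",allow_pickle=True).item()
def P(l,z): return np.array([onz("wrist",p,z,cal=c) for p in l])
def D(n,l,z):
    r=P(l,z); print(n,r.mean(0),np.hypot(*(r[1]-r[0])),np.hypot(*(r[3]-r[2])))
D("oct",[(378,267),(480,267),(429,216),(429,318)],.112)
D("star",[(390,142),(468,142),(429,103),(429,181)],.057)
s=P([(36,290),(135,258),(188,398),(86,410)],.008);print("stand foot",s,s.mean(0),np.hypot(*(s-np.roll(s,1,0)).T))
# top disc: bright segment
im=cv2.imread("pics/w3.png"); g=cv2.inRange(im,(225,225,225),(255,255,255)); g[:, 200:]=0; g[:250]=0
n,l,st,ce=cv2.connectedComponentsWithStats(g); i=1+st[1:,4].argmax(); print(st[i],ce[i])
ct,_=cv2.findContours((l==i).astype(np.uint8),cv2.RETR_EXTERNAL,cv2.CHAIN_APPROX_NONE)
pts=P(ct[0][:,0].astype(float),.02); print("disc",cv2.minEnclosingCircle(pts.astype(np.float32)),cv2.fitEllipse(pts.astype(np.float32)))
s=P([(411,219),(452,222),(402,312),(442,317)],.112);print("oct edges",np.arctan2(*(s[0]-s[1])),np.arctan2(*(s[2]-s[3])))
E
```

```text
oct [0.5416 0.005 ] 0.05470444118253176 0.05687999187419336
star [ 0.6063 -0.0075] 0.048555938499951296 0.04934777901884148
stand foot [[0.5536 0.3849]
 [0.5608 0.2477]
 [0.4221 0.2413]
 [0.4157 0.3807]] [0.4881 0.3137] [0.138  0.1374 0.1389 0.1395]
[  60  302   78   90 5215] [ 98.6109 346.6736]
disc ((0.4884832799434662, 0.3166348934173584), 0.04752030968666077) ((0.4883953034877777, 0.31657689809799194), (0.0928366407752037, 0.09317141026258469), 154.75437927246094)
oct edges 0.22251019520244142 0.289371087068264
```

```bash
python3 -c "
from h import *
plan([.542,.006,.15],-.235)"; python3 -m handwheel '[{"travel":[0.06,0.042,0],"dr":[-0.01,0.027,0.147]},{"travel":[0.06,0.042,0.05],"dr":[0,0,0]},{"travel":[0,0,0.12],"dr":[0,0,0]},{"travel":[0,0,0.12],"dr":[0,0,0]},{"travel":[0,0,0.1],"dr":[0,0,0]},{"travel":[0,0,0],"dr":[0,0,0]},{"travel":[0,0,0],"dr":[0,0,0]}]'; python3 -c "
from h import *
plan([.542,.006,.068],-.235)"
```

```text
t 21.25 pos [0.528  0.0222 0.2091] psi -0.159 tilt [-0.0056  0.0148  0.0759] open 1.002 F [-0.3  1.4  0.2]
travel now [0.115 0.094 0.392] after turn [0.116 0.083 0.394] dr [-0.011  0.028  0.145]
time_s: 21.83
eef_pos: [0.5452, -0.0033, 0.1459]
eef_rot: [0.001, 0.994, -0.114, -0.0]
wrist_force: [-1.0, 0.1, -0.4]
opening: 1.002
t 21.83 pos [ 0.5452 -0.0033  0.1459] psi -0.2279 tilt [0.0013 0.0006 0.0071] open 1.002 F [-1.   0.1 -0.4]
travel now [-0.034 -0.056  0.519] after turn [-0.035 -0.055  0.519] dr [0.003 0.001 0.013]
```

```bash
python3 -m handwheel '[{"travel":[-0.035,-0.055,0],"dr":[0,0,0.013]},{"travel":[0,0,0.08],"dr":[0,0,0]},{"travel":[0,0,0.1],"dr":[0,0,0]},{"travel":[0,0,0.1],"dr":[0,0,0]},{"travel":[0,0,0],"dr":[0,0,0]},{"travel":[0,0,0],"dr":[0,0,0]}]'; python3 -c "
from h import *
plan([.542,.006,.068],-.235)"
```

```text
time_s: 22.33
eef_pos: [0.5442, 0.0048, 0.1045]
eef_rot: [0.001, 0.993, -0.116, 0.003]
wrist_force: [0.8, 0.1, 0.4]
opening: 0.999
t 22.33 pos [0.5442 0.0048 0.1045] psi -0.2331 tilt [ 0.0012 -0.0055  0.0019] open 0.999 F [0.8 0.1 0.4]
travel now [-0.018 -0.004  0.243] after turn [-0.016 -0.004  0.243] dr [ 0.002 -0.011  0.004]
```

```bash
python3 -m handwheel '[{"travel":[-0.016,-0.006,0.06],"dr":[0,-0.011,0]},{"travel":[-0.003,0,0.1],"dr":[0,-0.005,0]},{"travel":[-0.003,0,0.08],"dr":[0,-0.005,0]},{"travel":[0,0,0.02],"dr":[0,0,0]},{"travel":[0,0,0],"dr":[0,0,0]}]'; python3 -c "
from h import *
plan([.542,.006,.068],-.235)"
```

```text
time_s: 22.75
eef_pos: [0.5433, 0.0067, 0.0662]
eef_rot: [0.0, 0.993, -0.115, -0.0]
wrist_force: [-0.7, -0.6, 0.3]
opening: 0.997
t 22.75 pos [0.5433 0.0067 0.0662] psi -0.2314 tilt [0.001  0.0006 0.0036] open 0.997 F [-0.7 -0.6  0.3]
travel now [-0.008  0.007 -0.012] after turn [-0.008  0.007 -0.012] dr [0.002 0.001 0.007]
```

```bash
python3 -m handwheel '[{"travel":[-0.008,0.005,-0.01],"dr":[0,0,0]},{"travel":[0,0,0],"dr":[0,0,0]},{"travel":[0,0,0],"dr":[0,0,0]},{"travel":[0,0,0],"dr":[0,0,0]},{"travel":[0,0,0],"dr":[0,0,0]},{"travel":[0,0,0],"dr":[0,0,0]},{"travel":[0,0,0],"dr":[0,0,0]},{"travel":[0,0,0],"dr":[0,0,0]},{"travel":[0,0,0],"dr":[0,0,0]},{"travel":[0,0,0],"dr":[0,0,0]},{"travel":[0,0,0],"dr":[0,0,0]},{"travel":[0,0,0],"dr":[0,0,0]},{"travel":[0,0,0],"dr":[0,0,0]}]' -1; python3 -c "
from h import *
plan([.542,.006,.068],-.235)";python3 -m handwheel '[{"travel":[0,0,-0.06],"dr":[0,0,0]},{"travel":[0,0,-0.15],"dr":[0,0,0]},{"travel":[0,0,-0.15],"dr":[0,0,0]},{"travel":[0,0,-0.15],"dr":[0,0,0]},{"travel":[0,0,-0.15],"dr":[0,0,0]},{"travel":[0,0,-0.15],"dr":[0,0,0]},{"travel":[0,0,-0.15],"dr":[0,0,0]},{"travel":[0,0,-0.15],"dr":[0,0,0]},{"travel":[0,0,-0.06],"dr":[0,0,0]},{"travel":[0,0,0],"dr":[0,0,0]},{"travel":[0,0,0],"dr":[0,0,0]}]';  python3 -c "
from h import *
plan([.422,-.305,.24],-.235)"
```

```text
time_s: 23.83
eef_pos: [0.5419, 0.006, 0.0688]
eef_rot: [0.001, 0.993, -0.115, -0.0]
wrist_force: [-0.8, -0.5, -2.9]
opening: 0.625
t 23.83 pos [0.5419 0.006  0.0688] psi -0.2313 tilt [0.0013 0.0003 0.0037] open 0.625 F [-0.8 -0.5 -2.9]
travel now [0.001 0.    0.005] after turn [0.001 0.    0.005] dr [0.002 0.001 0.007]
time_s: 24.75
eef_pos: [0.5372, 0.0077, 0.252]
eef_rot: [-0.0, 0.993, -0.115, -0.006]
wrist_force: [-0.1, -0.3, -5.3]
opening: 0.633
t 24.75 pos [0.5372 0.0077 0.252 ] psi -0.2308 tilt [0.0011 0.0113 0.0042] open 0.633 F [-0.1 -0.3 -5.3]
travel now [-0.27   2.205  0.085] after turn [-0.261  2.206  0.08 ] dr [0.002 0.022 0.008]
```

```bash
python3 -m handwheel '[{"travel":[-0.01,0.08,0],"dr":[0,0.022,0.008]},{"travel":[-0.02,0.16,0],"dr":[0,0,0]},{"travel":[-0.02,0.16,0],"dr":[0,0,0]},{"travel":[-0.02,0.16,0],"dr":[0,0,0]},{"travel":[-0.02,0.16,0],"dr":[0,0,0]},{"travel":[-0.02,0.16,0],"dr":[0,0,0]},{"travel":[-0.02,0.16,0],"dr":[0,0,0]},{"travel":[-0.02,0.16,0],"dr":[0,0,0]}]';  python3 -c "
from h import *
plan([.422,-.305,.24],-.235)"
```

```text
time_s: 25.42
eef_pos: [0.4629, -0.1644, 0.2372]
eef_rot: [-0.003, 0.993, -0.114, -0.01]
wrist_force: [0.5, -0.2, -5.1]
opening: 0.629
t 25.42 pos [ 0.4629 -0.1644  0.2372] psi -0.2275 tilt [-0.003   0.0195  0.0075] open 0.629 F [ 0.5 -0.2 -5.1]
travel now [-0.055  0.975 -0.02 ] after turn [-0.047  0.975 -0.018] dr [-0.006  0.037  0.014]
```

```bash
python3 -m handwheel '[{"travel":[0,0.15,-0.01],"dr":[-0.006,0.037,0.014]},{"travel":[0,0.16,-0.01],"dr":[0,0,0]},{"travel":[0,0.16,-0.01],"dr":[0,0,0]},{"travel":[0,0.16,0],"dr":[0,0,0]},{"travel":[0,0.16,0],"dr":[0,0,0]},{"travel":[0,0.1,0],"dr":[0,0,0]},{"travel":[0,0.05,0],"dr":[0,0,0]},{"travel":[0,0,0],"dr":[0,0,0]},{"travel":[0,0,0],"dr":[0,0,0]}]';  python3 -c "
from h import *
plan([.422,-.305,.11],-.235)"
```

```text
time_s: 26.17
eef_pos: [0.4136, -0.3093, 0.2238]
eef_rot: [-0.006, 0.992, -0.122, -0.011]
wrist_force: [-0.5, -0.1, -4.8]
opening: 0.63
t 26.17 pos [ 0.4136 -0.3093  0.2238] psi -0.245 tilt [-0.0098  0.0237 -0.0102] open 0.63 F [-0.5 -0.1 -4.8]
travel now [ 0.066 -0.034  0.758] after turn [ 0.048 -0.041  0.759] dr [-0.019  0.045 -0.019]
```

Target release height: .0688 + .006 + .0005 ≈ .0753.

```bash
python3 -m handwheel '[{"travel":[0.048,-0.041,0],"dr":[-0.019,0.045,-0.019]},{"travel":[0,0,0.07],"dr":[0,0,0]},{"travel":[0,0,0.14],"dr":[0,0,0]},{"travel":[0,0,0.14],"dr":[0,0,0]},{"travel":[0,0,0.14],"dr":[0,0,0]},{"travel":[0,0,0.14],"dr":[0,0,0]},{"travel":[0,0,0.1],"dr":[0,0,0]},{"travel":[0,0,0],"dr":[0,0,0]},{"travel":[0,0,0],"dr":[0,0,0]}]';  python3 -c "
from h import *
plan([.422,-.305,.083],-.235)"
```

```text
time_s: 26.92
eef_pos: [0.4209, -0.2944, 0.1037]
eef_rot: [-0.003, 0.994, -0.113, -0.004]
wrist_force: [0.5, -0.7, -4.0]
opening: 0.629
t 26.92 pos [ 0.4209 -0.2944  0.1037] psi -0.2257 tilt [-0.0052  0.0077  0.0093] open 0.629 F [ 0.5 -0.7 -4. ]
travel now [0.024 0.068 0.138] after turn [0.024 0.067 0.138] dr [-0.01   0.015  0.018]
```

```bash
python3 -m handwheel '[{"travel":[0.024,0.065,0.03],"dr":[-0.01,0.015,0.018]},{"travel":[0,0,0.06],"dr":[0,0,0]},{"travel":[0,0,0.06],"dr":[0,0,0]},{"travel":[0,0,0.02],"dr":[0,0,0]},{"travel":[0,0,0],"dr":[0,0,0]},{"travel":[0,0,0],"dr":[0,0,0]}]';  python3 -c "
from h import *
plan([.422,-.305,.0753],-.235)"
```

```text
time_s: 27.42
eef_pos: [0.424, -0.3067, 0.0784]
eef_rot: [0.002, 0.993, -0.117, 0.002]
wrist_force: [0.0, -0.8, -4.7]
opening: 0.63
t 27.42 pos [ 0.424  -0.3067  0.0784] psi -0.2348 tilt [ 0.0034 -0.0046  0.0002] open 0.63 F [ 0.  -0.8 -4.7]
travel now [-0.016 -0.008  0.021] after turn [-0.016 -0.008  0.021] dr [ 0.006 -0.009  0.   ]
```

```bash
python3 -m handwheel '[{"travel":[0,0,0.02],"dr":[0.006,-0.009,0]},{"travel":[0,0,0],"dr":[0,0,0]}]'; python3 -m handwheel '[{"travel":[0,0,0],"dr":[0,0,0]},{"travel":[0,0,0],"dr":[0,0,0]},{"travel":[0,0,0],"dr":[0,0,0]},{"travel":[0,0,0],"dr":[0,0,0]},{"travel":[0,0,0],"dr":[0,0,0]},{"travel":[0,0,0],"dr":[0,0,0]},{"travel":[0,0,0],"dr":[0,0,0]},{"travel":[0,0,0],"dr":[0,0,0]},{"travel":[0,0,-0.06],"dr":[0,0,0]},{"travel":[0,0,-0.12],"dr":[0,0,0]},{"travel":[0,0,-0.2],"dr":[0,0,0]},{"travel":[0,0,-0.2],"dr":[0,0,0]},{"travel":[0,0,-0.2],"dr":[0,0,0]},{"travel":[0,0,-0.2],"dr":[0,0,0]},{"travel":[0,0,0],"dr":[0,0,0]}]' 1; python3 - <<'E'
from h import *
plan([.6065,-.0072,.22],-.218)
a=viewer.camera("scene");cv2.imwrite("pics/s1.png",cv2.resize(a[150:384,40:400,::-1],None,fx=2.2,fy=2.2,interpolation=cv2.INTER_CUBIC))
E
```

```text
time_s: 27.58
eef_pos: [0.4242, -0.3071, 0.0758]
eef_rot: [0.0, 0.993, -0.117, 0.0]
wrist_force: [0.0, -0.4, -5.0]
opening: 0.626
time_s: 28.83
eef_pos: [0.4246, -0.3073, 0.2347]
eef_rot: [0.001, 0.993, -0.117, 0.001]
wrist_force: [1.4, -0.8, -0.2]
opening: 1.0
t 28.83 pos [ 0.4246 -0.3073  0.2347] psi -0.2349 tilt [ 0.0024 -0.0029 -0.0169] open 1.0 F [ 1.4 -0.8 -0.2]
travel now [ 0.713 -2.228  0.095] after turn [ 0.751 -2.216  0.098] dr [ 0.005 -0.005 -0.032]
```

View pics/s1.png

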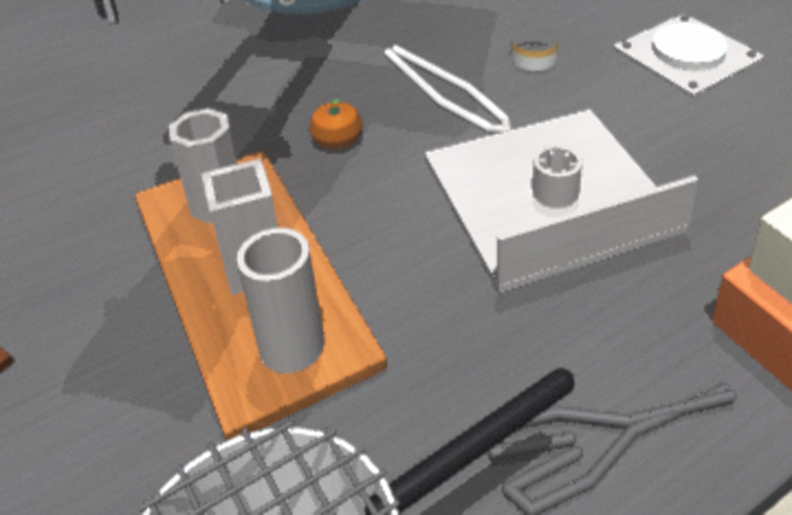

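All three tall moulds stand upright on the board, with rims at (199,128), (238,184) and (273,255) in the crop. The star is alone on the shelf at (556,178), and ornament, tin and jacks are undisturbed. Now the star.

```bash
python3 -m handwheel '[{"travel":[0,0,0],"dr":[0.005,-0.005,-0.032]},{"travel":[0.057,-0.17,0],"dr":[0,0,0]},{"travel":[0.057,-0.17,0],"dr":[0,0,0]},{"travel":[0.057,-0.17,0],"dr":[0,0,0]},{"travel":[0.057,-0.17,0],"dr":[0,0,0]},{"travel":[0.057,-0.17,0],"dr":[0,0,0]},{"travel":[0.057,-0.17,0],"dr":[0,0,0]},{"travel":[0.057,-0.17,0],"dr":[0,0,0]},{"travel":[0.057,-0.17,0],"dr":[0,0,0]},{"travel":[0.057,-0.17,0],"dr":[0,0,0]},{"travel":[0.057,-0.17,0],"dr":[0,0,0]},{"travel":[0.057,-0.17,0],"dr":[0,0,0]},{"travel":[0.057,-0.17,0],"dr":[0,0,0]},{"travel":[0.057,-0.17,0],"dr":[0,0,0]},{"travel":[0,0,0],"dr":[0,0,0]},{"travel":[0,0,0],"dr":[0,0,0]}]';  python3 -c "
from h import *
plan([.6065,-.0072,.1],-.218)"
```

```text
time_s: 30.22
eef_pos: [0.5987, 0.0119, 0.2099]
eef_rot: [-0.006, 0.994, -0.104, -0.02]
wrist_force: [-0.2, 0.2, 0.0]
opening: 1.0
t 30.22 pos [0.5987 0.0119 0.2099] psi -0.2087 tilt [-0.0084  0.0404  0.0092] open 1.0 F [-0.2  0.2  0. ]
travel now [0.107 0.12  0.728] after turn [0.079 0.113 0.732] dr [-0.016  0.077  0.018]
```

```bash
python3 -m handwheel '[{"travel":[0.079,0.113,0],"dr":[-0.016,0.077,0.018]},{"travel":[0,0,0.12],"dr":[0,0,0]},{"travel":[0,0,0.15],"dr":[0,0,0]},{"travel":[0,0,0.15],"dr":[0,0,0]},{"travel":[0,0,0.15],"dr":[0,0,0]},{"travel":[0,0,0.1],"dr":[0,0,0]},{"travel":[0,0,0],"dr":[0,0,0]},{"travel":[0,0,0],"dr":[0,0,0]}]';  python3 -c "
from h import *
plan([.6065,-.0072,.026],-.218)"
```

```text
time_s: 30.88
eef_pos: [0.5997, -0.0137, 0.0986]
eef_rot: [0.001, 0.994, -0.109, -0.005]
wrist_force: [-0.1, 0.5, 1.2]
opening: 0.996
t 30.88 pos [ 0.5997 -0.0137  0.0986] psi -0.2188 tilt [ 0.0026  0.0104 -0.0008] open 0.996 F [-0.1  0.5  1.2]
travel now [ 0.04  -0.053  0.484] after turn [ 0.035 -0.052  0.484] dr [ 0.005  0.02  -0.002]
```

```bash
python3 -m handwheel '[{"travel":[0.035,-0.052,0],"dr":[0.005,0.02,0]},{"travel":[0,0,0.1],"dr":[0,0,0]},{"travel":[0,0,0.12],"dr":[0,0,0]},{"travel":[0,0,0.1],"dr":[0,0,0]},{"travel":[0,0,0.08],"dr":[0,0,0]},{"travel":[0,0,0.04],"dr":[0,0,0]},{"travel":[0,0,0],"dr":[0,0,0]},{"travel":[0,0,0],"dr":[0,0,0]}]';  python3 -c "
from h import *
plan([.6065,-.0072,.025],-.218)"
```

```text
time_s: 31.55
eef_pos: [0.6148, -0.0083, 0.0392]
eef_rot: [0.0, 0.994, -0.11, 0.009]
wrist_force: [0.1, 0.8, 0.1]
opening: 1.002
t 31.55 pos [ 0.6148 -0.0083  0.0392] psi -0.2202 tilt [-0.0013 -0.0172 -0.0022] open 1.002 F [0.1 0.8 0.1]
travel now [-0.057  0.005  0.094] after turn [-0.056  0.005  0.095] dr [-0.003 -0.033 -0.004]
```

```bash
python3 -m handwheel '[{"travel":[-0.05,0,0.03],"dr":[-0.003,-0.033,-0.004]},{"travel":[-0.01,0,0.04],"dr":[0,0,0]},{"travel":[0,0,0.02],"dr":[0,0,0]},{"travel":[0,0,0],"dr":[0,0,0]},{"travel":[0,0,0],"dr":[0,0,0]}]';  python3 -c "
from h import *
plan([.6065,-.0072,.025],-.218)"
```

```text
time_s: 31.97
eef_pos: [0.6073, -0.0064, 0.0274]
eef_rot: [0.0, 0.994, -0.109, 0.001]
wrist_force: [0.1, -0.4, 0.8]
opening: 1.001
t 31.97 pos [ 0.6073 -0.0064  0.0274] psi -0.2176 tilt [ 0.0003 -0.0029  0.0004] open 1.001 F [ 0.1 -0.4  0.8]
travel now [-0.004  0.007  0.016] after turn [-0.004  0.007  0.016] dr [ 0.001 -0.006  0.001]
```

```bash
python3 -m handwheel '[{"travel":[-0.004,0.005,0.018],"dr":[0,-0.006,0]},{"travel":[0,0,0],"dr":[0,0,0]},{"travel":[0,0,0],"dr":[0,0,0]},{"travel":[0,0,0],"dr":[0,0,0]},{"travel":[0,0,0],"dr":[0,0,0]},{"travel":[0,0,0],"dr":[0,0,0]},{"travel":[0,0,0],"dr":[0,0,0]},{"travel":[0,0,0],"dr":[0,0,0]},{"travel":[0,0,0],"dr":[0,0,0]},{"travel":[0,0,0],"dr":[0,0,0]},{"travel":[0,0,0],"dr":[0,0,0]},{"travel":[0,0,0],"dr":[0,0,0]},{"travel":[0,0,0],"dr":[0,0,0]}]' -1; python3 -c "
from h import *
plan([.6065,-.0072,.025],-.218)";python3 -m handwheel '[{"travel":[0,0,-0.06],"dr":[0,0,0]},{"travel":[0,0,-0.12],"dr":[0,0,0]},{"travel":[0,0,-0.15],"dr":[0,0,0]},{"travel":[0,0,-0.15],"dr":[0,0,0]},{"travel":[0,0,-0.15],"dr":[0,0,0]},{"travel":[0,0,-0.1],"dr":[0,0,0]},{"travel":[0,0,-0.06],"dr":[0,0,0]},{"travel":[0,0,0],"dr":[0,0,0]},{"travel":[0,0,0],"dr":[0,0,0]}]';  python3 -c "
from h import *
plan([.488,.315,.15],-.218)"
```

```text
time_s: 33.05
eef_pos: [0.6073, -0.0075, 0.0254]
eef_rot: [0.0, 0.994, -0.109, 0.001]
wrist_force: [0.7, -0.8, 0.5]
opening: 0.576
t 33.05 pos [ 0.6073 -0.0075  0.0254] psi -0.2177 tilt [ 0.0006 -0.0012  0.0003] open 0.576 F [ 0.7 -0.8  0.5]
travel now [-0.006 -0.001  0.003] after turn [-0.006 -0.001  0.003] dr [ 0.001 -0.002  0.001]
time_s: 33.8
eef_pos: [0.6028, -0.0064, 0.1476]
eef_rot: [-0.0, 0.994, -0.109, -0.005]
wrist_force: [0.2, -0.9, -2.1]
opening: 0.573
t 33.8 pos [ 0.6028 -0.0064  0.1476] psi -0.2178 tilt [0.0004 0.0092 0.0002] open 0.573 F [ 0.2 -0.9 -2.1]
travel now [-1.211 -1.927 -0.006] after turn [-1.211 -1.926 -0.016] dr [0.001 0.017 0.   ]
```

```bash
python3 -m handwheel '[{"travel":[-0.04,-0.07,0],"dr":[0,0.017,0]},{"travel":[-0.086,-0.137,0],"dr":[0,0,0]},{"travel":[-0.086,-0.137,0],"dr":[0,0,0]},{"travel":[-0.086,-0.137,0],"dr":[0,0,0]},{"travel":[-0.086,-0.137,0],"dr":[0,0,0]},{"travel":[-0.086,-0.137,0],"dr":[0,0,0]},{"travel":[-0.086,-0.137,0],"dr":[0,0,0]},{"travel":[-0.086,-0.137,0],"dr":[0,0,0]}]';  python3 -c "
from h import *
plan([.488,.315,.15],-.218)"
```

```text
time_s: 34.47
eef_pos: [0.5324, 0.1712, 0.1363]
eef_rot: [0.001, 0.994, -0.113, -0.008]
wrist_force: [0.6, 0.6, -2.7]
opening: 0.575
t 34.47 pos [0.5324 0.1712 0.1363] psi -0.2265 tilt [ 0.0035  0.0148 -0.0084] open 0.575 F [ 0.6  0.6 -2.7]
travel now [-0.505 -0.868 -0.087] after turn [-0.496 -0.872 -0.091] dr [ 0.007  0.028 -0.016]
```

```bash
python3 -m handwheel '[{"travel":[-0.086,-0.137,-0.02],"dr":[0.007,0.028,-0.016]},{"travel":[-0.086,-0.137,-0.02],"dr":[0,0,0]},{"travel":[-0.086,-0.137,-0.02],"dr":[0,0,0]},{"travel":[-0.086,-0.137,-0.02],"dr":[0,0,0]},{"travel":[-0.08,-0.137,-0.02],"dr":[0,0,0]},{"travel":[-0.04,-0.1,0],"dr":[0,0,0]},{"travel":[0,-0.03,0],"dr":[0,0,0]},{"travel":[0,0,0],"dr":[0,0,0]},{"travel":[0,0,0],"dr":[0,0,0]}]';  python3 -c "
from h import *
plan([.488,.315,.06],-.218)"
```

```text
time_s: 35.22
eef_pos: [0.4708, 0.3187, 0.1375]
eef_rot: [0.003, 0.994, -0.104, -0.012]
wrist_force: [-0.2, -0.5, -2.6]
opening: 0.575
t 35.22 pos [0.4708 0.3187 0.1375] psi -0.2092 tilt [0.0084 0.0224 0.0089] open 0.575 F [-0.2 -0.5 -2.6]
travel now [ 0.129 -0.004  0.514] after turn [ 0.117 -0.001  0.517] dr [0.016 0.043 0.017]
```

```bash
python3 -m handwheel '[{"travel":[0.06,0,0],"dr":[0.016,0.043,0.017]},{"travel":[0.057,0,0.05],"dr":[0,0,0]},{"travel":[0,0,0.12],"dr":[0,0,0]},{"travel":[0,0,0.12],"dr":[0,0,0]},{"travel":[0,0,0.1],"dr":[0,0,0]},{"travel":[0,0,0.06],"dr":[0,0,0]},{"travel":[0,0,0],"dr":[0,0,0]},{"travel":[0,0,0],"dr":[0,0,0]}]';  python3 - <<'E'
from h import *
plan([.488,.315,.036],-.218)
a=viewer.camera("scene");b=viewer.camera("side")
cv2.imwrite("pics/st.png",cv2.resize(np.hstack([a[110:250,280:440],b[230:370,100:260]])[:,:,::-1],None,fx=2.5,fy=2.5,interpolation=cv2.INTER_CUBIC))
E
```

```text
time_s: 35.88
eef_pos: [0.4954, 0.3064, 0.0639]
eef_rot: [0.001, 0.993, -0.114, 0.003]
wrist_force: [1.2, 1.2, -2.3]
opening: 0.572
t 35.88 pos [0.4954 0.3064 0.0639] psi -0.2292 tilt [ 0.0006 -0.0053 -0.0112] open 0.572 F [ 1.2  1.2 -2.3]
travel now [-0.062 -0.045  0.185] after turn [-0.06  -0.045  0.186] dr [ 0.001 -0.01  -0.021]
```

View pics/st.png

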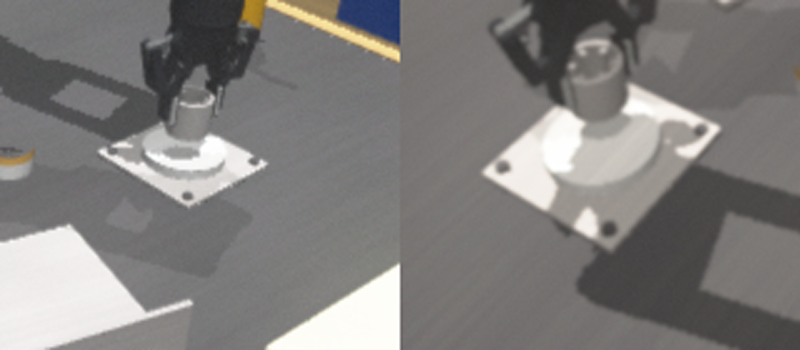

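Both views show the star hanging over the round table, held upright: bottom at (190,135) over the disc at (185,148), and (597,115) over (600,140). Correct and lower.

```bash
python3 -m handwheel '[{"travel":[-0.06,-0.045,0.02],"dr":[0,-0.01,-0.021]},{"travel":[0,0,0.06],"dr":[0,0,0]},{"travel":[0,0,0.06],"dr":[0,0,0]},{"travel":[0,0,0.02],"dr":[0,0,0]},{"travel":[0,0,0],"dr":[0,0,0]},{"travel":[0,0,0],"dr":[0,0,0]}]';  python3 -c "
from h import *
plan([.488,.315,.034],-.218)"
```

```text
time_s: 36.48
eef_pos: [0.4894, 0.3179, 0.0412]
eef_rot: [-0.001, 0.994, -0.107, 0.003]
wrist_force: [0.1, 0.4, -2.9]
opening: 0.575
t 36.48 pos [0.4894 0.3179 0.0412] psi -0.2153 tilt [-0.0034 -0.0052  0.0027] open 0.575 F [ 0.1  0.4 -2.9]
travel now [-0.005  0.021  0.048] after turn [-0.005  0.021  0.048] dr [-0.007 -0.01   0.005]
```

```bash
python3 -m handwheel '[{"travel":[-0.005,0.021,0.025],"dr":[-0.007,-0.01,0]},{"travel":[0,0,0.022],"dr":[0,0,0]},{"travel":[0,0,0],"dr":[0,0,0]},{"travel":[0,0,0],"dr":[0,0,0]}]';  python3 -c "
from h import *
plan([.488,.315,.0337],-.218)"
```

```text
time_s: 36.82
eef_pos: [0.4881, 0.3147, 0.0336]
eef_rot: [0.0, 0.994, -0.107, -0.0]
wrist_force: [0.5, 0.4, -2.1]
opening: 0.576
t 36.82 pos [0.4881 0.3147 0.0336] psi -0.2152 tilt [0.0006 0.0003 0.0028] open 0.576 F [ 0.5  0.4 -2.1]
travel now [-0.001 -0.002 -0.001] after turn [-0.001 -0.002 -0.001] dr [0.001 0.001 0.005]
```

```bash
python3 -m handwheel '[{"travel":[0,0,0],"dr":[0,0,0]},{"travel":[0,0,0],"dr":[0,0,0]},{"travel":[0,0,0],"dr":[0,0,0]},{"travel":[0,0,0],"dr":[0,0,0]},{"travel":[0,0,0],"dr":[0,0,0]},{"travel":[0,0,0],"dr":[0,0,0]},{"travel":[0,0,0],"dr":[0,0,0]},{"travel":[0,0,0],"dr":[0,0,0]},{"travel":[0,0,-0.06],"dr":[0,0,0]},{"travel":[0,0,-0.12],"dr":[0,0,0]},{"travel":[0,0,-0.2],"dr":[0,0,0]},{"travel":[0,0,-0.2],"dr":[0,0,0]},{"travel":[0,0,-0.2],"dr":[0,0,0]},{"travel":[0,0,-0.2],"dr":[0,0,0]},{"travel":[0,0,-0.2],"dr":[0,0,0]},{"travel":[0,0,-0.2],"dr":[0,0,0]},{"travel":[0,0,0],"dr":[0,0,0]},{"travel":[0,0,0],"dr":[0,0,0]}]' 1; python3 - <<'E'
from h import *
c=viewer.get_calibration("wrist");plan([.4242,-.307,.24],-.235)
im=viewer.camera("wrist");cv2.imwrite("pics/w4.png",cv2.resize(im[:,:,::-1],(800,600),interpolation=cv2.INTER_CUBIC))
np.save("w4.npy",c,allow_pickle=True)
E
```

```text
time_s: 38.32
eef_pos: [0.4876, 0.3145, 0.2574]
eef_rot: [-0.001, 0.994, -0.107, 0.001]
wrist_force: [-0.6, 0.4, -1.6]
opening: 0.998
t 38.32 pos [0.4876 0.3145 0.2574] psi -0.2153 tilt [-0.0014 -0.0025  0.0197] open 0.998 F [-0.6  0.4 -1.6]
travel now [0.472 4.138 0.112] after turn [0.554 4.128 0.116] dr [-0.003 -0.005  0.038]
```

View pics/w4.png

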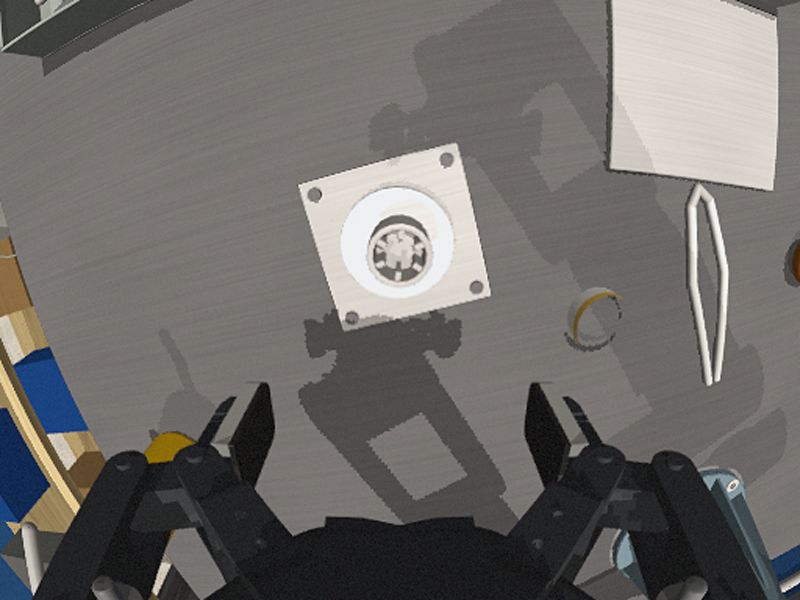

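The star stands upright on the disc: rim x 367–434, y 222–287; disc x 341–454, y 185–298. I'll check the offset and move on to the octagon.

```bash
python3 - <<'E'
from h import *
c=np.load("w4.npy",allow_pickle=True).item()
def P(l,z): return np.array([onz("wrist",p,z,cal=c) for p in l])
s=P([(367,254),(434,254),(400,222),(400,287)],.065);d=P([(341,241),(454,241),(397,185),(397,298)],.02);f=P([(299,185),(457,143),(492,295),(343,330)],.008)
print("star",s.mean(0),"disc",d.mean(0),"foot",f.mean(0))
E
python3 -m handwheel '[{"travel":[0.03,0.12,0],"dr":[0,0,0.038]},{"travel":[0.034,0.25,0],"dr":[0,0,0]},{"travel":[0.034,0.25,0],"dr":[0,0,0]},{"travel":[0.034,0.25,0],"dr":[0,0,0]},{"travel":[0.034,0.25,0],"dr":[0,0,0]},{"travel":[0.034,0.25,0],"dr":[0,0,0]},{"travel":[0.034,0.25,0],"dr":[0,0,0]},{"travel":[0.034,0.25,0],"dr":[0,0,0]},{"travel":[0.034,0.25,0],"dr":[0,0,0]}]';  python3 -c "
from h import *
plan([.4242,-.307,.24],-.235)"
```

```text
star [0.48951848 0.3140902 ] disc [0.49009041 0.31651589] foot [0.48886773 0.31645611]
time_s: 39.12
eef_pos: [0.4512, -0.0102, 0.2468]
eef_rot: [-0.002, 0.994, -0.111, -0.006]
wrist_force: [1.1, 0.2, -0.8]
opening: 1.0
t 39.12 pos [ 0.4512 -0.0102  0.2468] psi -0.2225 tilt [-0.0017  0.0114  0.0125] open 1.0 F [ 1.1  0.2 -0.8]
travel now [0.262 1.97  0.039] after turn [0.286 1.966 0.046] dr [-0.003  0.022  0.024]
```

Star is 2–3 mm off the table centre. Onwards to the octagon.

```bash
python3 -m handwheel '[{"travel":[0.045,0.25,0],"dr":[-0.003,0.022,0.024]},{"travel":[0.045,0.25,0],"dr":[0,0,0]},{"travel":[0.045,0.25,0],"dr":[0,0,0]},{"travel":[0.045,0.25,0],"dr":[0,0,0]},{"travel":[0.045,0.25,0],"dr":[0,0,0]},{"travel":[0.045,0.25,0],"dr":[0,0,0]},{"travel":[0.045,0.25,0],"dr":[0,0,0]},{"travel":[0,0.12,0],"dr":[0,0,0]},{"travel":[0,0,0],"dr":[0,0,0]},{"travel":[0,0,0],"dr":[0,0,0]}]';  python3 -c "
from h import *
plan([.4242,-.307,.15],-.235)"
```

```text
time_s: 39.95
eef_pos: [0.4193, -0.3108, 0.2325]
eef_rot: [-0.005, 0.992, -0.123, -0.009]
wrist_force: [0.5, 0.8, 0.0]
opening: 0.999
t 39.95 pos [ 0.4193 -0.3108  0.2325] psi -0.2456 tilt [-0.0082  0.0182 -0.0107] open 0.999 F [0.5 0.8 0. ]
travel now [ 0.035 -0.028  0.55 ] after turn [ 0.026 -0.032  0.55 ] dr [-0.016  0.035 -0.02 ]
```

```bash
python3 -m handwheel '[{"travel":[0.026,-0.032,0],"dr":[-0.016,0.035,-0.02]},{"travel":[0,0,0.1],"dr":[0,0,0]},{"travel":[0,0,0.15],"dr":[0,0,0]},{"travel":[0,0,0.15],"dr":[0,0,0]},{"travel":[0,0,0.1],"dr":[0,0,0]},{"travel":[0,0,0],"dr":[0,0,0]},{"travel":[0,0,0],"dr":[0,0,0]}]';  python3 -c "
from h import *
plan([.4242,-.307,.0753],-.235)"
```

```text
time_s: 40.53
eef_pos: [0.4276, -0.2949, 0.1533]
eef_rot: [-0.001, 0.994, -0.111, 0.002]
wrist_force: [0.9, -0.4, 0.4]
opening: 0.999
t 40.53 pos [ 0.4276 -0.2949  0.1533] psi -0.2226 tilt [-0.0022 -0.0041  0.0124] open 0.999 F [ 0.9 -0.4  0.4]
travel now [-0.006  0.085  0.52 ] after turn [-0.003  0.084  0.52 ] dr [-0.004 -0.008  0.024]
```

```bash
python3 -m handwheel '[{"travel":[-0.003,0.08,0],"dr":[-0.004,-0.008,0.024]},{"travel":[0,0,0.08],"dr":[0,0,0]},{"travel":[0,0,0.12],"dr":[0,0,0]},{"travel":[0,0,0.1],"dr":[0,0,0]},{"travel":[0,0,0],"dr":[0,0,0]},{"travel":[0,0,0],"dr":[0,0,0]}]';  python3 -c "
from h import *
plan([.4242,-.307,.0753],-.235)"
```

```text
time_s: 41.03
eef_pos: [0.4281, -0.3086, 0.1112]
eef_rot: [0.004, 0.993, -0.116, 0.004]
wrist_force: [0.9, -0.5, 0.7]
opening: 0.999
t 41.03 pos [ 0.4281 -0.3086  0.1112] psi -0.2329 tilt [ 0.0063 -0.009   0.0021] open 0.999 F [ 0.9 -0.5  0.7]
travel now [-0.03  -0.006  0.239] after turn [-0.028 -0.004  0.239] dr [ 0.012 -0.017  0.004]
```

```bash
python3 -m handwheel '[{"travel":[-0.028,-0.004,0.06],"dr":[0.012,-0.017,0.004]},{"travel":[0,0,0.1],"dr":[0,0,0]},{"travel":[0,0,0.07],"dr":[0,0,0]},{"travel":[0,0,0.01],"dr":[0,0,0]},{"travel":[0,0,0],"dr":[0,0,0]}]'; python3 -c "
from h import *
plan([.4242,-.307,.0753],-.235)"
```

```text
time_s: 41.45
eef_pos: [0.4253, -0.3094, 0.0763]
eef_rot: [0.002, 0.993, -0.118, 0.002]
wrist_force: [-0.5, 0.2, -0.3]
opening: 0.997
t 41.45 pos [ 0.4253 -0.3094  0.0763] psi -0.236 tilt [ 0.0027 -0.0036 -0.001 ] open 0.997 F [-0.5  0.2 -0.3]
travel now [-0.011 -0.014  0.007] after turn [-0.011 -0.014  0.007] dr [ 0.005 -0.007 -0.002]
```

```bash
python3 -m handwheel '[{"travel":[-0.009,-0.014,0.007],"dr":[0.005,-0.007,0]},{"travel":[0,0,0],"dr":[0,0,0]},{"travel":[0,0,0],"dr":[0,0,0]},{"travel":[0,0,0],"dr":[0,0,0]},{"travel":[0,0,0],"dr":[0,0,0]},{"travel":[0,0,0],"dr":[0,0,0]},{"travel":[0,0,0],"dr":[0,0,0]},{"travel":[0,0,0],"dr":[0,0,0]},{"travel":[0,0,0],"dr":[0,0,0]},{"travel":[0,0,0],"dr":[0,0,0]},{"travel":[0,0,0],"dr":[0,0,0]},{"travel":[0,0,0],"dr":[0,0,0]},{"travel":[0,0,0],"dr":[0,0,0]}]' -1; python3 -c "
from h import *
plan([.4242,-.307,.0753],-.235)";python3 -m handwheel '[{"travel":[0,0,-0.06],"dr":[0,0,0]},{"travel":[0,0,-0.15],"dr":[0,0,0]},{"travel":[0,0,-0.15],"dr":[0,0,0]},{"travel":[0,0,-0.15],"dr":[0,0,0]},{"travel":[0,0,-0.15],"dr":[0,0,0]},{"travel":[0,0,-0.15],"dr":[0,0,0]},{"travel":[0,0,-0.15],"dr":[0,0,0]},{"travel":[0,0,-0.15],"dr":[0,0,0]},{"travel":[0,0,-0.06],"dr":[0,0,0]},{"travel":[0,0,0],"dr":[0,0,0]},{"travel":[0,0,0],"dr":[0,0,0]}]';  python3 -c "
from h import *
plan([.5419,.006,.24],-.231)"
```

```text
time_s: 42.53
eef_pos: [0.4247, -0.3073, 0.0765]
eef_rot: [0.0, 0.993, -0.118, 0.0]
wrist_force: [-0.3, -0.8, -2.6]
opening: 0.627
t 42.53 pos [ 0.4247 -0.3073  0.0765] psi -0.2359 tilt [ 0.0008 -0.0005 -0.0009] open 0.627 F [-0.3 -0.8 -2.6]
travel now [-0.003 -0.001  0.008] after turn [-0.003 -0.001  0.008] dr [ 0.001 -0.001 -0.002]
time_s: 43.45
eef_pos: [0.4211, -0.3025, 0.2591]
eef_rot: [-0.004, 0.993, -0.117, -0.005]
wrist_force: [-0.2, -0.0, -4.1]
opening: 0.629
t 43.45 pos [ 0.4211 -0.3025  0.2591] psi -0.2355 tilt [-0.0072  0.0099 -0.0045] open 0.629 F [-0.2 -0.  -4.1]
travel now [ 0.305 -2.187  0.14 ] after turn [ 0.313 -2.187  0.127] dr [-0.014  0.019 -0.009]
```

```bash
python3 -m handwheel '[{"travel":[0.01,-0.08,0],"dr":[-0.014,0.019,-0.009]},{"travel":[0.024,-0.16,0],"dr":[0,0,0]},{"travel":[0.024,-0.16,0],"dr":[0,0,0]},{"travel":[0.024,-0.16,0],"dr":[0,0,0]},{"travel":[0.024,-0.16,0],"dr":[0,0,0]},{"travel":[0.024,-0.16,0],"dr":[0,0,0]},{"travel":[0.024,-0.16,0],"dr":[0,0,0]},{"travel":[0.024,-0.16,0],"dr":[0,0,0]}]';  python3 -c "
from h import *
plan([.5419,.006,.24],-.231)"
```

```text
time_s: 44.12
eef_pos: [0.4836, -0.1224, 0.2444]
eef_rot: [-0.005, 0.993, -0.119, -0.009]
wrist_force: [0.7, 0.2, -4.5]
opening: 0.628
t 44.12 pos [ 0.4836 -0.1224  0.2444] psi -0.238 tilt [-0.0077  0.0188 -0.0071] open 0.628 F [ 0.7  0.2 -4.5]
travel now [ 0.176 -0.924  0.033] after turn [ 0.182 -0.923  0.03 ] dr [-0.015  0.036 -0.014]
```

```bash
python3 -m handwheel '[{"travel":[0.03,-0.15,0],"dr":[-0.015,0.036,-0.014]},{"travel":[0.035,-0.16,0],"dr":[0,0,0]},{"travel":[0.035,-0.16,0],"dr":[0,0,0]},{"travel":[0.035,-0.16,0],"dr":[0,0,0]},{"travel":[0.035,-0.14,0],"dr":[0,0,0]},{"travel":[0.02,-0.08,0],"dr":[0,0,0]},{"travel":[0,-0.03,0],"dr":[0,0,0]},{"travel":[0,0,0],"dr":[0,0,0]},{"travel":[0,0,0],"dr":[0,0,0]}]';  python3 -c "
from h import *
plan([.5419,.006,.11],-.231)"
```

```text
time_s: 44.87
eef_pos: [0.533, 0.0201, 0.2263]
eef_rot: [-0.004, 0.994, -0.11, -0.013]
wrist_force: [-0.6, -0.8, -5.5]
opening: 0.63
t 44.87 pos [0.533  0.0201 0.2263] psi -0.2203 tilt [-0.0046  0.0274  0.0107] open 0.63 F [-0.6 -0.8 -5.5]
travel now [0.099 0.083 0.772] after turn [0.079 0.078 0.775] dr [-0.009  0.052  0.02 ]
```

```bash
python3 -m handwheel '[{"travel":[0.079,0.078,0],"dr":[-0.009,0.052,0.02]},{"travel":[0,0,0.07],"dr":[0,0,0]},{"travel":[0,0,0.14],"dr":[0,0,0]},{"travel":[0,0,0.14],"dr":[0,0,0]},{"travel":[0,0,0.14],"dr":[0,0,0]},{"travel":[0,0,0.14],"dr":[0,0,0]},{"travel":[0,0,0.1],"dr":[0,0,0]},{"travel":[0,0,0],"dr":[0,0,0]},{"travel":[0,0,0],"dr":[0,0,0]}]';  python3 -c "
from h import *
plan([.5419,.006,.08],-.231)"
```

```text
time_s: 45.62
eef_pos: [0.5352, 0.0006, 0.1069]
eef_rot: [-0.0, 0.993, -0.12, -0.004]
wrist_force: [-0.3, 0.5, -3.9]
opening: 0.632
t 45.62 pos [0.5352 0.0006 0.1069] psi -0.2405 tilt [ 0.0008  0.0082 -0.0095] open 0.632 F [-0.3  0.5 -3.9]
travel now [ 0.036 -0.046  0.179] after turn [ 0.035 -0.045  0.179] dr [ 0.002  0.016 -0.018]
```

```bash
python3 -m handwheel '[{"travel":[0.035,-0.045,0.03],"dr":[0.002,0.016,-0.018]},{"travel":[0,0,0.06],"dr":[0,0,0]},{"travel":[0,0,0.06],"dr":[0,0,0]},{"travel":[0,0,0.03],"dr":[0,0,0]},{"travel":[0,0,0],"dr":[0,0,0]},{"travel":[0,0,0],"dr":[0,0,0]}]';  python3 -c "
from h import *
plan([.5419,.006,.071],-.231)"
```

```text
time_s: 46.12
eef_pos: [0.5445, 0.0054, 0.0803]
eef_rot: [0.0, 0.993, -0.115, 0.003]
wrist_force: [-0.5, 0.3, -5.1]
opening: 0.629
t 46.12 pos [0.5445 0.0054 0.0803] psi -0.2312 tilt [-0.0006 -0.0058 -0.0002] open 0.629 F [-0.5  0.3 -5.1]
travel now [-0.018  0.     0.062] after turn [-0.018  0.     0.062] dr [-0.001 -0.011 -0.   ]
```

```bash
python3 -m handwheel '[{"travel":[-0.018,0,0.03],"dr":[0,-0.011,0]},{"travel":[0,0,0.031],"dr":[0,0,0]},{"travel":[0,0,0],"dr":[0,0,0]},{"travel":[0,0,0],"dr":[0,0,0]}]';  python3 -c "
from h import *
plan([.5419,.006,.071],-.231)"; python3 -m handwheel '[{"travel":[0,0,0],"dr":[0,0,0]},{"travel":[0,0,0],"dr":[0,0,0]},{"travel":[0,0,0],"dr":[0,0,0]},{"travel":[0,0,0],"dr":[0,0,0]},{"travel":[0,0,0],"dr":[0,0,0]},{"travel":[0,0,0],"dr":[0,0,0]},{"travel":[0,0,0],"dr":[0,0,0]},{"travel":[0,0,0],"dr":[0,0,0]},{"travel":[0,0,-0.06],"dr":[0,0,0]},{"travel":[0,0,-0.12],"dr":[0,0,0]},{"travel":[0,0,-0.2],"dr":[0,0,0]},{"travel":[0,0,-0.2],"dr":[0,0,0]},{"travel":[0,0,-0.2],"dr":[0,0,0]},{"travel":[0,0,-0.2],"dr":[0,0,0]},{"travel":[0,0,0],"dr":[0,0,0]}]' 1;  python3 -c "
from h import *
plan([.5293,-.3103,.24],1.354)"
```

```text
time_s: 46.45
eef_pos: [0.5423, 0.0061, 0.0711]
eef_rot: [-0.0, 0.993, -0.115, 0.001]
wrist_force: [0.8, -0.6, -4.0]
opening: 0.627
t 46.45 pos [0.5423 0.0061 0.0711] psi -0.2309 tilt [-0.0006 -0.001   0.0001] open 0.627 F [ 0.8 -0.6 -4. ]
travel now [-0.002  0.001  0.001] after turn [-0.002  0.001  0.001] dr [-0.001 -0.002  0.   ]
time_s: 47.7
eef_pos: [0.5426, 0.0058, 0.2298]
eef_rot: [-0.0, 0.993, -0.115, 0.002]
wrist_force: [0.5, 0.1, 1.3]
opening: 1.001
t 47.7 pos [0.5426 0.0058 0.2298] psi -0.2311 tilt [ 0.0027 -0.0037 -1.5851] open 1.001 F [0.5 0.1 1.3]
travel now [ 0.397  2.072 -0.068] after turn [-2.077  0.367 -0.068] dr [ 0.005 -0.007 -3.027]
```

```bash
python3 -m handwheel '[{"travel":[0,0,0],"dr":[0,0,-0.225]},{"travel":[0,0,0],"dr":[0,0,-0.225]},{"travel":[0,0,0],"dr":[0,0,-0.225]},{"travel":[0,0,0],"dr":[0,0,-0.225]},{"travel":[0,0,0],"dr":[0,0,-0.225]},{"travel":[0,0,0],"dr":[0,0,-0.225]},{"travel":[0,0,0],"dr":[0,0,-0.225]},{"travel":[0,0,0],"dr":[0,0,-0.225]},{"travel":[0,0,0],"dr":[0,0,-0.225]},{"travel":[0,0,0],"dr":[0,0,-0.225]},{"travel":[0,0,0],"dr":[0,0,-0.225]},{"travel":[0,0,0],"dr":[0,0,-0.225]},{"travel":[0,0,0],"dr":[0,0,-0.225]},{"travel":[0,0,0],"dr":[0,0,0]}]';  python3 -c "
from h import *
plan([.5293,-.3103,.24],1.354)"
```

```text
time_s: 48.87
eef_pos: [0.543, 0.006, 0.239]
eef_rot: [0.006, 0.772, 0.635, 0.005]
wrist_force: [0.0, -0.0, 0.3]
opening: 0.999
t 48.87 pos [0.543 0.006 0.239] psi 1.3771 tilt [ 0.0148 -0.0006  0.0231] open 0.999 F [ 0.  -0.   0.3]
travel now [-2.087  0.317 -0.003] after turn [-2.079  0.365 -0.007] dr [ 0.028 -0.001  0.044]
```

```bash
python3 -m handwheel '[{"travel":[-0.1,0.02,0],"dr":[0.028,0,0.044]},{"travel":[-0.2,0.035,0],"dr":[0,0,0]},{"travel":[-0.2,0.035,0],"dr":[0,0,0]},{"travel":[-0.2,0.035,-0.01],"dr":[-0.01,0,0]},{"travel":[-0.2,0.035,-0.01],"dr":[-0.01,0,0]},{"travel":[-0.2,0.035,-0.01],"dr":[-0.01,0,0]},{"travel":[-0.2,0.035,-0.01],"dr":[-0.01,0,0]},{"travel":[-0.2,0.035,-0.01],"dr":[-0.01,0,0]},{"travel":[-0.2,0.035,-0.01],"dr":[-0.01,0,0]},{"travel":[-0.2,0.035,-0.01],"dr":[-0.01,0,0]},{"travel":[-0.1,0.02,0],"dr":[0,0,0]},{"travel":[0,0,0],"dr":[0,0,0]},{"travel":[0,0,0],"dr":[0,0,0]}]';  python3 -c "
from h import *
plan([.5293,-.3103,.15],1.354)"
```

```text
time_s: 49.95
eef_pos: [0.5226, -0.3096, 0.252]
eef_rot: [0.015, 0.794, 0.608, 0.013]
wrist_force: [0.3, 0.0, -0.5]
opening: 0.999
t 49.95 pos [ 0.5226 -0.3096  0.252 ] psi 1.3076 tilt [ 0.0386 -0.0016 -0.0464] open 0.999 F [ 0.3  0.  -0.5]
travel now [0.005 0.018 0.681] after turn [0.005 0.044 0.68 ] dr [ 0.074 -0.003 -0.089]
```

```bash
python3 -m handwheel '[{"travel":[0.005,0.044,0],"dr":[0.074,-0.003,-0.089]},{"travel":[0,0,0.1],"dr":[0,0,0]},{"travel":[0,0,0.15],"dr":[0,0,0]},{"travel":[0,0,0.15],"dr":[0,0,0]},{"travel":[0,0,0.15],"dr":[0,0,0]},{"travel":[0,0,0.1],"dr":[0,0,0]},{"travel":[0,0,0],"dr":[0,0,0]},{"travel":[0,0,0],"dr":[0,0,0]}]';  python3 -c "
from h import *
plan([.5293,-.3103,.083],1.354)"
```

```text
time_s: 50.62
eef_pos: [0.5327, -0.2976, 0.1529]
eef_rot: [-0.002, 0.779, 0.627, 0.001]
wrist_force: [0.7, 0.1, -0.0]
opening: 0.999
t 50.62 pos [ 0.5327 -0.2976  0.1529] psi 1.3553 tilt [-0.0017 -0.0034  0.0013] open 0.999 F [ 0.7  0.1 -0. ]
travel now [-0.089 -0.004  0.466] after turn [-0.088 -0.004  0.466] dr [-0.003 -0.006  0.002]
```

```bash
python3 -m handwheel '[{"travel":[-0.085,-0.004,0],"dr":[-0.003,-0.006,0]},{"travel":[0,0,0.06],"dr":[0,0,0]},{"travel":[0,0,0.1],"dr":[0,0,0]},{"travel":[0,0,0.1],"dr":[0,0,0]},{"travel":[0,0,0],"dr":[0,0,0]},{"travel":[0,0,0],"dr":[0,0,0]}]';  python3 -c "
from h import *
plan([.5293,-.3103,.083],1.354)"
```

```text
time_s: 51.12
eef_pos: [0.533, -0.3124, 0.119]
eef_rot: [0.006, 0.779, 0.627, 0.001]
wrist_force: [-0.2, 0.2, 0.8]
opening: 1.0
t 51.12 pos [ 0.533  -0.3124  0.119 ] psi 1.3553 tilt [0.0099 0.0054 0.0014] open 1.0 F [-0.2  0.2  0.8]
travel now [ 0.01 -0.03  0.24] after turn [ 0.009 -0.027  0.24 ] dr [0.019 0.01  0.003]
```

```bash
python3 -m handwheel '[{"travel":[0.009,-0.027,0.06],"dr":[0.019,0.01,0]},{"travel":[0,0,0.1],"dr":[0,0,0]},{"travel":[0,0,0.08],"dr":[0,0,0]},{"travel":[0,0,0.01],"dr":[0,0,0]},{"travel":[0,0,0],"dr":[0,0,0]}]'; python3 -c "
from h import *
plan([.5293,-.3103,.083],1.354)"; python3 -m handwheel '[{"travel":[0,0,0],"dr":[0,0,0]},{"travel":[0,0,0],"dr":[0,0,0]},{"travel":[0,0,0],"dr":[0,0,0]},{"travel":[0,0,0],"dr":[0,0,0]},{"travel":[0,0,0],"dr":[0,0,0]},{"travel":[0,0,0],"dr":[0,0,0]},{"travel":[0,0,0],"dr":[0,0,0]},{"travel":[0,0,0],"dr":[0,0,0]},{"travel":[0,0,0],"dr":[0,0,0]},{"travel":[0,0,0],"dr":[0,0,0]},{"travel":[0,0,0],"dr":[0,0,0]},{"travel":[0,0,0],"dr":[0,0,0]}]' -1; python3 -c "
from h import *
plan([.5293,-.3103,.083],1.354)"
```

```text
time_s: 51.53
eef_pos: [0.5308, -0.3123, 0.0835]
eef_rot: [0.002, 0.779, 0.627, 0.0]
wrist_force: [0.4, 0.4, 1.7]
opening: 0.998
t 51.53 pos [ 0.5308 -0.3123  0.0835] psi 1.3543 tilt [0.0042 0.0026 0.0003] open 0.998 F [0.4 0.4 1.7]
travel now [ 0.011 -0.012  0.003] after turn [ 0.011 -0.012  0.003] dr [0.008 0.005 0.001]
time_s: 52.53
eef_pos: [0.5304, -0.3124, 0.0847]
eef_rot: [0.002, 0.779, 0.627, -0.0]
wrist_force: [-0.8, -1.0, -3.2]
opening: 0.601
t 52.53 pos [ 0.5304 -0.3124  0.0847] psi 1.3545 tilt [0.0033 0.0029 0.0005] open 0.601 F [-0.8 -1.  -3.2]
travel now [ 0.012 -0.01   0.011] after turn [ 0.012 -0.01   0.011] dr [0.006 0.006 0.001]
```

```bash
python3 -m handwheel '[{"travel":[0,0,-0.06],"dr":[0.006,0.006,0]},{"travel":[0,0,-0.15],"dr":[0,0,0]},{"travel":[0,0,-0.15],"dr":[0,0,0]},{"travel":[0,0,-0.15],"dr":[0,0,0]},{"travel":[0,0,-0.15],"dr":[0,0,0]},{"travel":[0,0,-0.15],"dr":[0,0,0]},{"travel":[0,0,-0.15],"dr":[0,0,0]},{"travel":[0,0,-0.15],"dr":[0,0,0]},{"travel":[0,0,-0.06],"dr":[0,0,0]},{"travel":[0,0,0],"dr":[0,0,0]},{"travel":[0,0,0],"dr":[0,0,0]}]';  python3 -c "
from h import *
plan([.620,.054,.25],1.257)"
```

```text
time_s: 53.45
eef_pos: [0.5251, -0.3067, 0.2596]
eef_rot: [-0.013, 0.779, 0.627, -0.001]
wrist_force: [-0.3, 0.1, -8.0]
opening: 0.602
t 53.45 pos [ 0.5251 -0.3067  0.2596] psi 1.3549 tilt [-0.0226 -0.0137  0.0981] open 0.602 F [-0.3  0.1 -8. ]
travel now [2.483 0.105 0.099] after turn [ 2.483 -0.14   0.064] dr [-0.043 -0.026  0.187]
```

```bash
python3 -m handwheel '[{"travel":[0,0,0],"dr":[-0.043,-0.026,0.187]},{"travel":[0.08,-0.005,0],"dr":[0,0,0]},{"travel":[0.15,-0.01,0],"dr":[0,0,0]},{"travel":[0.17,-0.01,0],"dr":[0,0,0]},{"travel":[0.17,-0.01,0],"dr":[0,0,0]},{"travel":[0.17,-0.01,0],"dr":[0,0,0]},{"travel":[0.17,-0.01,0],"dr":[0,0,0]},{"travel":[0.17,-0.01,0],"dr":[0,0,0]},{"travel":[0.17,-0.01,0],"dr":[0,0,0]}]';  python3 -c "
from h import *
plan([.620,.054,.25],1.257)"
```

```text
time_s: 54.2
eef_pos: [0.5651, -0.1146, 0.2417]
eef_rot: [-0.014, 0.809, 0.588, -0.006]
wrist_force: [0.7, -0.3, -7.0]
opening: 0.599
t 54.2 pos [ 0.5651 -0.1146  0.2417] psi 1.2575 tilt [-0.0302 -0.0076  0.0006] open 0.599 F [ 0.7 -0.3 -7. ]
travel now [ 1.183e+00  1.000e-03 -4.600e-02] after turn [ 1.182e+00  1.000e-03 -5.500e-02] dr [-0.058 -0.015  0.001]
```

```bash
python3 -m handwheel '[{"travel":[0.16,0,-0.01],"dr":[-0.058,-0.015,0]},{"travel":[0.17,0,-0.01],"dr":[0,0,0]},{"travel":[0.17,0,-0.01],"dr":[0,0,0]},{"travel":[0.17,0,-0.01],"dr":[0,0,0]},{"travel":[0.17,0,-0.01],"dr":[0,0,0]},{"travel":[0.15,0,0],"dr":[0,0,0]},{"travel":[0.08,0,0],"dr":[0,0,0]},{"travel":[0.03,0,0],"dr":[0,0,0]},{"travel":[0,0,0],"dr":[0,0,0]},{"travel":[0,0,0],"dr":[0,0,0]}]';  python3 -c "
from h import *
plan([.620,.054,.11],1.257)"
```

```text
time_s: 55.03
eef_pos: [0.605, 0.0649, 0.2299]
eef_rot: [-0.015, 0.801, 0.599, -0.011]
wrist_force: [-0.2, 0.2, -7.0]
opening: 0.605
t 55.03 pos [0.605  0.0649 0.2299] psi 1.2838 tilt [-0.0364 -0.0001  0.0269] open 0.605 F [-0.2  0.2 -7. ]
travel now [-0.042  0.146  0.794] after turn [-0.038  0.118  0.799] dr [-0.069 -0.     0.051]
```

```bash
python3 -m handwheel '[{"travel":[-0.038,0.118,0],"dr":[-0.069,0,0.051]},{"travel":[0,0,0.07],"dr":[0,0,0]},{"travel":[0,0,0.14],"dr":[0,0,0]},{"travel":[0,0,0.14],"dr":[0,0,0]},{"travel":[0,0,0.14],"dr":[0,0,0]},{"travel":[0,0,0.1],"dr":[0,0,0]},{"travel":[0,0,0.06],"dr":[0,0,0]},{"travel":[0,0,0],"dr":[0,0,0]},{"travel":[0,0,0],"dr":[0,0,0]}]';  python3 -c "
from h import *
plan([.620,.054,.095],1.257)"
```

```text
time_s: 55.78
eef_pos: [0.6178, 0.0422, 0.1259]
eef_rot: [0.0, 0.812, 0.584, -0.003]
wrist_force: [0.5, -0.2, -6.0]
opening: 0.604
t 55.78 pos [0.6178 0.0422 0.1259] psi 1.2474 tilt [-0.0029  0.0046 -0.0096] open 0.604 F [ 0.5 -0.2 -6. ]
travel now [ 0.08  -0.011  0.206] after turn [ 0.08  -0.011  0.206] dr [-0.006  0.009 -0.018]
```

```bash
python3 -m handwheel '[{"travel":[0.08,-0.011,0.02],"dr":[-0.006,0.009,-0.018]},{"travel":[0,0,0.06],"dr":[0,0,0]},{"travel":[0,0,0.06],"dr":[0,0,0]},{"travel":[0,0,0.06],"dr":[0,0,0]},{"travel":[0,0,0],"dr":[0,0,0]},{"travel":[0,0,0],"dr":[0,0,0]}]';  python3 -c "
from h import *
plan([.620,.054,.079],1.257)"
```

```text
time_s: 56.28
eef_pos: [0.6232, 0.0534, 0.0981]
eef_rot: [0.003, 0.809, 0.588, 0.003]
wrist_force: [0.7, -0.5, -6.3]
opening: 0.597
t 56.28 pos [0.6232 0.0534 0.0981] psi 1.2567 tilt [ 0.0074 -0.0016 -0.0003] open 0.597 F [ 0.7 -0.5 -6.3]
travel now [-0.003 -0.023  0.127] after turn [-0.003 -0.022  0.127] dr [ 0.014 -0.003 -0.001]
```

```bash
python3 -m handwheel '[{"travel":[-0.003,-0.022,0.03],"dr":[0.014,-0.003,0]},{"travel":[0,0,0.05],"dr":[0,0,0]},{"travel":[0,0,0.035],"dr":[0,0,0]},{"travel":[0,0,0],"dr":[0,0,0]},{"travel":[0,0,0],"dr":[0,0,0]}]';  python3 -c "
from h import *
plan([.620,.054,.079],1.257)"
```

```text
time_s: 56.7
eef_pos: [0.62, 0.0539, 0.0795]
eef_rot: [0.0, 0.809, 0.588, -0.0]
wrist_force: [0.3, 0.6, -7.8]
opening: 0.601
t 56.7 pos [0.62   0.0539 0.0795] psi 1.2567 tilt [ 0.0001  0.0001 -0.0003] open 0.601 F [ 0.3  0.6 -7.8]
travel now [ 0.001 -0.     0.004] after turn [ 0.001 -0.     0.004] dr [ 0.     0.    -0.001]
```

```bash
python3 -m handwheel '[{"travel":[0,0,0.004],"dr":[0,0,0]},{"travel":[0,0,0],"dr":[0,0,0]},{"travel":[0,0,0],"dr":[0,0,0]},{"travel":[0,0,0],"dr":[0,0,0]},{"travel":[0,0,0],"dr":[0,0,0]},{"travel":[0,0,0],"dr":[0,0,0]},{"travel":[0,0,0],"dr":[0,0,0]},{"travel":[0,0,0],"dr":[0,0,0]},{"travel":[0,0,0],"dr":[0,0,0]},{"travel":[0,0,-0.06],"dr":[0,0,0]},{"travel":[0,0,-0.12],"dr":[0,0,0]},{"travel":[0,0,-0.2],"dr":[0,0,0]},{"travel":[0,0,-0.2],"dr":[0,0,0]},{"travel":[0,0,-0.2],"dr":[0,0,0]},{"travel":[0,0,-0.2],"dr":[0,0,0]},{"travel":[0,0,0],"dr":[0,0,0]}]' 1;  python3 -c "
from h import *
plan([.6324,-.3205,.24],1.352)"
```

```text
time_s: 58.03
eef_pos: [0.6219, 0.0537, 0.2403]
eef_rot: [0.003, 0.809, 0.588, 0.003]
wrist_force: [0.1, 0.0, 1.1]
opening: 1.001
t 58.03 pos [0.6219 0.0537 0.2403] psi 1.2566 tilt [ 0.008  -0.0012 -0.0954] open 1.001 F [0.1 0.  1.1]
travel now [-2.351  0.837  0.005] after turn [-2.42e+00  6.10e-01  2.00e-03] dr [ 0.015 -0.002 -0.182]
```

```bash
python3 -m handwheel '[{"travel":[0,0,0],"dr":[0.015,-0.002,-0.182]},{"travel":[-0.2,0.05,-0.005],"dr":[-0.007,0,0]},{"travel":[-0.2,0.05,-0.005],"dr":[-0.007,0,0]},{"travel":[-0.2,0.05,-0.005],"dr":[-0.007,0,0]},{"travel":[-0.2,0.05,-0.005],"dr":[-0.007,0,0]},{"travel":[-0.2,0.05,-0.005],"dr":[-0.007,0,0]},{"travel":[-0.2,0.05,-0.005],"dr":[-0.007,0,0]},{"travel":[-0.2,0.05,-0.005],"dr":[-0.007,0,0]},{"travel":[-0.2,0.05,-0.005],"dr":[-0.007,0,0]},{"travel":[-0.2,0.05,-0.005],"dr":[-0.007,0,0]},{"travel":[-0.2,0.05,-0.005],"dr":[-0.007,0,0]},{"travel":[-0.2,0.05,0],"dr":[0,0,0]},{"travel":[-0.1,0.03,0],"dr":[0,0,0]},{"travel":[0,0,0],"dr":[0,0,0]},{"travel":[0,0,0],"dr":[0,0,0]}]';  python3 -c "
from h import *
plan([.6324,-.3205,.16],1.352)"
```

```text
time_s: 59.28
eef_pos: [0.6344, -0.3164, 0.259]
eef_rot: [0.019, 0.777, 0.629, 0.016]
wrist_force: [-0.2, 0.4, -0.9]
opening: 0.998
t 59.28 pos [ 0.6344 -0.3164  0.259 ] psi 1.3616 tilt [ 0.0485 -0.0013  0.0096] open 0.998 F [-0.2  0.4 -0.9]
travel now [-0.03  -0.039  0.659] after turn [-0.03  -0.007  0.66 ] dr [ 0.093 -0.002  0.018]
```

```bash
python3 -m handwheel '[{"travel":[-0.03,-0.007,0],"dr":[0.093,0,0.018]},{"travel":[0,0,0.1],"dr":[0,0,0]},{"travel":[0,0,0.15],"dr":[0,0,0]},{"travel":[0,0,0.15],"dr":[0,0,0]},{"travel":[0,0,0.15],"dr":[0,0,0]},{"travel":[0,0,0.1],"dr":[0,0,0]},{"travel":[0,0,0],"dr":[0,0,0]},{"travel":[0,0,0],"dr":[0,0,0]}]';  python3 -c "
from h import *
plan([.6324,-.3205,.0904],1.352)"
```

```text
time_s: 59.95
eef_pos: [0.6341, -0.3098, 0.1614]
eef_rot: [-0.001, 0.778, 0.629, 0.001]
wrist_force: [-0.6, 0.0, 0.6]
opening: 1.005
t 59.95 pos [ 0.6341 -0.3098  0.1614] psi 1.3598 tilt [-0.0005 -0.0028  0.0078] open 1.005 F [-0.6  0.   0.6]
travel now [-0.073  0.004  0.473] after turn [-0.072  0.005  0.473] dr [-0.001 -0.005  0.015]
```

```bash
python3 -m handwheel '[{"travel":[-0.072,0,0],"dr":[0,-0.005,0.015]},{"travel":[0,0,0.06],"dr":[0,0,0]},{"travel":[0,0,0.1],"dr":[0,0,0]},{"travel":[0,0,0.1],"dr":[0,0,0]},{"travel":[0,0,0],"dr":[0,0,0]},{"travel":[0,0,0],"dr":[0,0,0]}]';  python3 -c "
from h import *
plan([.6324,-.3205,.0904],1.352)"
```

```text
time_s: 60.45
eef_pos: [0.6345, -0.3216, 0.1255]
eef_rot: [0.004, 0.78, 0.626, 0.001]
wrist_force: [0.5, -0.1, -0.9]
opening: 0.999
t 60.45 pos [ 0.6345 -0.3216  0.1255] psi 1.3528 tilt [0.0078 0.0036 0.0008] open 0.999 F [ 0.5 -0.1 -0.9]
travel now [ 0.005 -0.017  0.234] after turn [ 0.004 -0.015  0.234] dr [0.015 0.007 0.002]
```

```bash
python3 -m handwheel '[{"travel":[0.006,-0.015,0.06],"dr":[0.015,0.007,0]},{"travel":[0,0,0.1],"dr":[0,0,0]},{"travel":[0,0,0.07],"dr":[0,0,0]},{"travel":[0,0,0.01],"dr":[0,0,0]},{"travel":[0,0,0],"dr":[0,0,0]}]'; python3 -c "
from h import *
plan([.6324,-.3205,.0904],1.352)"; python3 -m handwheel '[{"travel":[0,0,0],"dr":[0,0,0]},{"travel":[0,0,0],"dr":[0,0,0]},{"travel":[0,0,0],"dr":[0,0,0]},{"travel":[0,0,0],"dr":[0,0,0]},{"travel":[0,0,0],"dr":[0,0,0]},{"travel":[0,0,0],"dr":[0,0,0]},{"travel":[0,0,0],"dr":[0,0,0]},{"travel":[0,0,0],"dr":[0,0,0]},{"travel":[0,0,0],"dr":[0,0,0]},{"travel":[0,0,0],"dr":[0,0,0]},{"travel":[0,0,0],"dr":[0,0,0]},{"travel":[0,0,0],"dr":[0,0,0]}]' -1; python3 -c "
from h import *
plan([.6324,-.3205,.0904],1.352)";python3 -m handwheel '[{"travel":[0,0,-0.06],"dr":[0.006,0.006,0]},{"travel":[0,0,-0.15],"dr":[0,0,0]},{"travel":[0,0,-0.15],"dr":[0,0,0]},{"travel":[0,0,-0.15],"dr":[0,0,0]},{"travel":[0,0,-0.15],"dr":[0,0,0]},{"travel":[0,0,-0.15],"dr":[0,0,0]},{"travel":[0,0,-0.15],"dr":[0,0,0]},{"travel":[0,0,-0.06],"dr":[0,0,0]},{"travel":[0,0,0],"dr":[0,0,0]},{"travel":[0,0,0],"dr":[0,0,0]}]';  python3 -c "
from h import *
plan([.5896,-.0752,.24],1.352)"
```

```text
time_s: 60.87
eef_pos: [0.6327, -0.3208, 0.0867]
eef_rot: [0.0, 0.78, 0.626, 0.0]
wrist_force: [0.6, 0.3, -0.0]
opening: 1.001
t 60.87 pos [ 0.6327 -0.3208  0.0867] psi 1.3523 tilt [0.0005 0.0001 0.0003] open 1.001 F [ 0.6  0.3 -0. ]
travel now [ 0.001 -0.002 -0.025] after turn [ 0.001 -0.002 -0.025] dr [0.001 0.    0.001]
time_s: 61.87
eef_pos: [0.6324, -0.3206, 0.0865]
eef_rot: [-0.0, 0.78, 0.626, -0.0]
wrist_force: [-0.4, 0.2, -2.8]
opening: 0.636
t 61.87 pos [ 0.6324 -0.3206  0.0865] psi 1.3525 tilt [-0.0003  0.      0.0005] open 0.636 F [-0.4  0.2 -2.8]
travel now [ 0.001 -0.    -0.026] after turn [ 0.001 -0.    -0.026] dr [-0.001  0.     0.001]
time_s: 62.7
eef_pos: [0.6282, -0.3175, 0.2394]
eef_rot: [-0.013, 0.78, 0.626, -0.002]
wrist_force: [-0.2, -0.4, -6.9]
opening: 0.63
t 62.7 pos [ 0.6282 -0.3175  0.2394] psi 1.3527 tilt [-0.0227 -0.0129  0.0008] open 0.63 F [-0.2 -0.4 -6.9]
travel now [ 1.521 -0.6    0.029] after turn [ 1.521 -0.602 -0.004] dr [-0.043 -0.025  0.002]
```

```bash
python3 -m handwheel '[{"travel":[0.06,-0.02,0],"dr":[-0.043,-0.025,0]},{"travel":[0.14,-0.055,0],"dr":[0,0,0]},{"travel":[0.15,-0.06,0],"dr":[0,0,0]},{"travel":[0.15,-0.06,0],"dr":[0,0,0]},{"travel":[0.15,-0.06,0],"dr":[0,0,0]},{"travel":[0.15,-0.06,0],"dr":[0,0,0]}]';  python3 -c "
from h import *
plan([.5896,-.0752,.24],1.352)"
```

```text
time_s: 63.2
eef_pos: [0.6019, -0.1894, 0.2262]
eef_rot: [-0.007, 0.782, 0.623, -0.004]
wrist_force: [0.1, -0.5, -4.7]
opening: 0.633
t 63.2 pos [ 0.6019 -0.1894  0.2262] psi 1.3444 tilt [-0.0155 -0.0027 -0.0076] open 0.633 F [ 0.1 -0.5 -4.7]
travel now [ 0.724 -0.252 -0.086] after turn [ 0.725 -0.245 -0.092] dr [-0.03  -0.005 -0.014]
```

```bash
python3 -m handwheel '[{"travel":[0.14,-0.04,-0.02],"dr":[-0.03,-0.005,-0.014]},{"travel":[0.15,-0.045,-0.02],"dr":[0,0,0]},{"travel":[0.15,-0.045,-0.02],"dr":[0,0,0]},{"travel":[0.13,-0.045,-0.01],"dr":[0,0,0]},{"travel":[0.06,-0.02,0],"dr":[0,0,0]},{"travel":[0.03,0,0],"dr":[0,0,0]},{"travel":[0,0,0],"dr":[0,0,0]},{"travel":[0,0,0],"dr":[0,0,0]}]';  python3 -c "
from h import *
plan([.5896,-.0752,.11],1.352)"
```

```text
time_s: 63.87
eef_pos: [0.5853, -0.0737, 0.2215]
eef_rot: [-0.012, 0.778, 0.628, -0.006]
wrist_force: [1.3, -1.0, -5.9]
opening: 0.633
t 63.87 pos [ 0.5853 -0.0737  0.2215] psi 1.3568 tilt [-0.0256 -0.0058  0.0049] open 0.633 F [ 1.3 -1.  -5.9]
travel now [-0.008  0.049  0.742] after turn [-0.003  0.03   0.743] dr [-0.049 -0.011  0.009]
```

```bash
python3 -m handwheel '[{"travel":[0,0.03,0],"dr":[-0.049,-0.011,0.009]},{"travel":[0,0,0.07],"dr":[0,0,0]},{"travel":[0,0,0.14],"dr":[0,0,0]},{"travel":[0,0,0.14],"dr":[0,0,0]},{"travel":[0,0,0.14],"dr":[0,0,0]},{"travel":[0,0,0.1],"dr":[0,0,0]},{"travel":[0,0,0.06],"dr":[0,0,0]},{"travel":[0,0,0],"dr":[0,0,0]},{"travel":[0,0,0],"dr":[0,0,0]}]';  python3 -c "
from h import *
plan([.5896,-.0752,.095],1.352)"
```

```text
time_s: 64.62
eef_pos: [0.589, -0.0851, 0.1141]
eef_rot: [-0.001, 0.783, 0.622, -0.002]
wrist_force: [-0.3, 0.2, -5.8]
opening: 0.634
t 64.62 pos [ 0.589  -0.0851  0.1141] psi 1.3424 tilt [-0.0044  0.0025 -0.0096] open 0.634 F [-0.3  0.2 -5.8]
travel now [ 0.065 -0.01   0.127] after turn [ 0.065 -0.01   0.127] dr [-0.008  0.005 -0.018]
```

```bash
python3 -m handwheel '[{"travel":[0.065,-0.01,0.02],"dr":[-0.008,0.005,-0.018]},{"travel":[0,0,0.05],"dr":[0,0,0]},{"travel":[0,0,0.05],"dr":[0,0,0]},{"travel":[0,0,0.02],"dr":[0,0,0]},{"travel":[0,0,0],"dr":[0,0,0]},{"travel":[0,0,0],"dr":[0,0,0]}]';  python3 -c "
from h import *
plan([.5896,-.0752,.081],1.352)"
```

```text
time_s: 65.12
eef_pos: [0.5923, -0.0753, 0.0944]
eef_rot: [0.002, 0.78, 0.626, 0.002]
wrist_force: [0.3, 0.2, -5.6]
opening: 0.635
t 65.12 pos [ 0.5923 -0.0753  0.0944] psi 1.3529 tilt [0.0061 0.0003 0.0009] open 0.635 F [ 0.3  0.2 -5.6]
travel now [-0.003 -0.018  0.089] after turn [-0.003 -0.018  0.09 ] dr [0.012 0.001 0.002]
```

```bash
python3 -m handwheel '[{"travel":[0,-0.018,0.03],"dr":[0.012,0,0]},{"travel":[0,0,0.04],"dr":[0,0,0]},{"travel":[0,0,0.02],"dr":[0,0,0]},{"travel":[0,0,0],"dr":[0,0,0]},{"travel":[0,0,0],"dr":[0,0,0]}]';  python3 -c "
from h import *
plan([.5896,-.0752,.081],1.352)"
```

```text
time_s: 65.53
eef_pos: [0.5901, -0.0749, 0.0804]
eef_rot: [0.001, 0.78, 0.626, 0.0]
wrist_force: [1.1, -0.3, -5.1]
opening: 0.633
t 65.53 pos [ 0.5901 -0.0749  0.0804] psi 1.353 tilt [0.0008 0.0006 0.001 ] open 0.633 F [ 1.1 -0.3 -5.1]
travel now [-0.003 -0.003 -0.004] after turn [-0.003 -0.003 -0.004] dr [0.002 0.001 0.002]
```

```bash
python3 -m handwheel '[{"travel":[0,0,0],"dr":[0,0,0]},{"travel":[0,0,0],"dr":[0,0,0]},{"travel":[0,0,0],"dr":[0,0,0]},{"travel":[0,0,0],"dr":[0,0,0]},{"travel":[0,0,0],"dr":[0,0,0]},{"travel":[0,0,0],"dr":[0,0,0]},{"travel":[0,0,0],"dr":[0,0,0]},{"travel":[0,0,0],"dr":[0,0,0]},{"travel":[0,0,-0.06],"dr":[0,0,0]},{"travel":[0,0,-0.12],"dr":[0,0,0]},{"travel":[0,0,-0.2],"dr":[0,0,0]},{"travel":[0,0,-0.2],"dr":[0,0,0]},{"travel":[0,0,-0.2],"dr":[0,0,0]},{"travel":[0,0,-0.2],"dr":[0,0,0]},{"travel":[0,0,-0.2],"dr":[0,0,0]},{"travel":[0,0,0],"dr":[0,0,0]},{"travel":[0,0,0],"dr":[0,0,0]}]' 1;  python3 - <<'E'
from h import *
c=viewer.get_calibration("wrist");plan([.59,-.085,.25],1.353)
im=viewer.camera("wrist");cv2.imwrite("pics/w5.png",cv2.resize(im[:,:,::-1],(800,600),interpolation=cv2.INTER_CUBIC))
np.save("w5.npy",c,allow_pickle=True)
E
```

```text
time_s: 66.95
eef_pos: [0.5911, -0.0752, 0.2749]
eef_rot: [0.004, 0.78, 0.626, 0.002]
wrist_force: [-0.2, -0.0, -0.6]
opening: 1.0
t 66.95 pos [ 0.5911 -0.0752  0.2749] psi 1.3529 tilt [ 0.0097  0.0015 -0.0001] open 1.0 F [-0.2 -0.  -0.6]
travel now [-0.065  0.006  0.166] after turn [-0.066  0.007  0.166] dr [ 0.018  0.003 -0.   ]
```

View pics/w5.png

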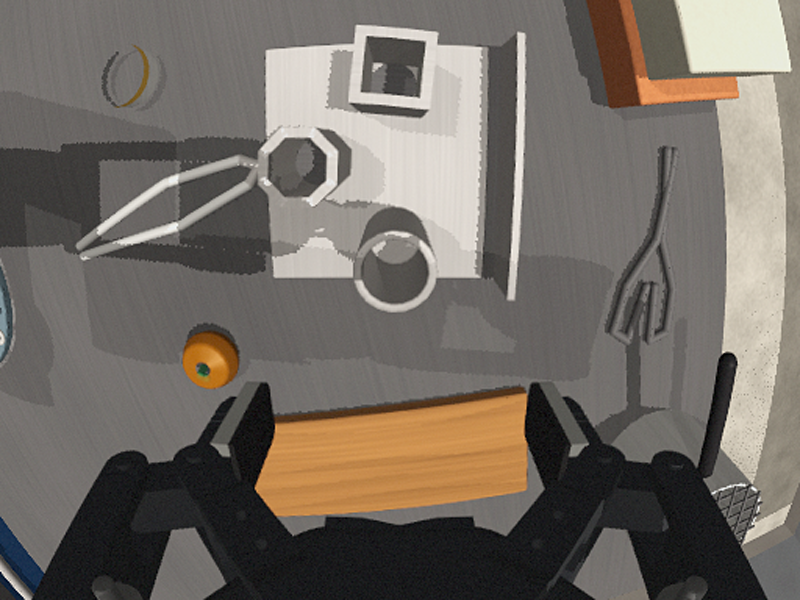

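Everything is back on the shelf: round rim x 354–437, y 231–312; square corners (356,25), (438,32), (431,108), (350,100); octagon x 257–338, y 125–204. I'll check these against the start.

```bash
python3 - <<'E'
from h import *
np.set_printoptions(precision=4,suppress=True)
c=np.load("w5.npy",allow_pickle=True).item()
def P(l,z): return np.array([onz("wrist",p,z,cal=c) for p in l])
for n,l,z,s in [("round",[(354,271),(437,271),(395,231),(395,312)],.127,(.5895,-.0748)),("sq",[(356,25),(438,32),(431,108),(350,100)],.117,(.6201,.0548)),("oct",[(257,164),(338,164),(298,125),(298,204)],.112,(.5423,.0058))]:
    m=P(l,z).mean(0); print(n,m,"shift mm",(m-np.array(s))*1000)
print("pump",P([(211,360)],.03),"tin",P([(133,77)],.03))
o=ctrl.get_obs();print(o["time_s"],o["wrist_force"],o["dq"])
a=viewer.camera("scene");b=viewer.camera("side")
cv2.imwrite("pics/fin.png",np.hstack([cv2.resize(a[130:300,190:410],(400,309)),cv2.resize(b[130:330,120:380],(400,309))])[:,:,::-1])
E
```

```text
round [ 0.5903 -0.0736] shift mm [0.838  1.1845]
sq [0.6182 0.0565] shift mm [-1.9014  1.68  ]
oct [0.5427 0.0084] shift mm [0.3709 2.6407]
pump [[ 0.3884 -0.1474]] tin [[0.3937 0.1331]]
67.0 [ 0.7943 -0.4494  0.6086] [ 0.0001  0.0198  0.0169  0.0003 -0.0164  0.0007]
```

View pics/fin.png

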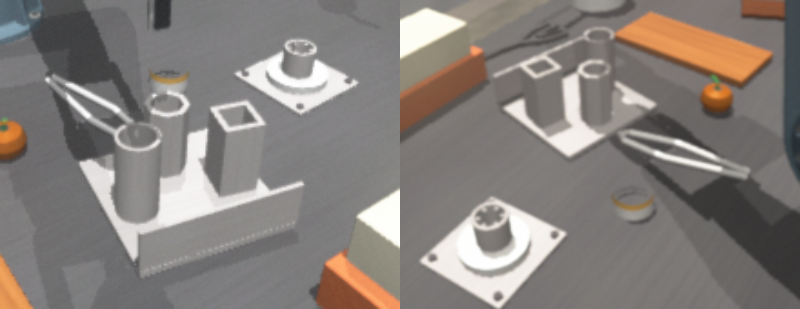

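Both views show the three tall moulds upright on the shelf and the star on the round table. The tin is at the same scene pixel (283,172) as at the start. Handing in.

```bash
python3 -c "
from bench import ctrl
print(ctrl.hand_in())"
```

```text
the job is handed in; nothing more can be done
None
```

The job is done and handed in at about 67 s of the 136 s allowed; hand-in gives no verdict. I moved the round, square and octagon moulds to the board, then stood the star on the stand's table. After that I put the octagon, square and round moulds back on their shelf spots and left the gripper open and clear above them.

- **Star:** the wrist-camera check put it 2–3 mm from the table centre, against the 15 mm allowed.
- **Tall moulds:** they measured 1.4 mm (round), 2.5 mm (square) and 2.7 mm (octagon) from where they started. All stood upright and released in the last scene and side views.
- **Ornament, tin and jacks:** they look untouched. The wrist view put the tin about 13 mm from my first reading of it. I put this down to error near the edge of the fisheye picture, because the tin sits on the same scene-camera pixel as at the start and the arm never worked near it.

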